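# Square the slide tray on the lamp plate and switch the lamp on

## Task

Slide the clear slide tray over the lamp plate, without lifting it off, until it is squarely home in the corner, flush against both the back fence and the left end stop, with its slides still in it. Then flip the red toggle switch over its centre to the ON side (the green dot) and let go; leave the black toggle and everything else on the desk as they are.

Things in the scene. Friction and masses are not known exactly. Their poses are not given: they have to be found in the camera images.
- light_plate: low grey lamp plate fixed to the desk, 220 (its x) x 300 (its y) mm, flat pale-blue opal top 30 mm above the desk; origin: centre of its underside. Aluminium back fence along its far long edge (inner face at x = +100 mm) and end stop along its left short edge (inner face at y = +130 mm), 14 mm above the top. Front and right are open. A tall fixed microscope stands to its left (world y > 0.42 m).
- tray_home (a point): the point on the opal top where the tray's origin lies when the tray is home, flush with fence and stop: plate frame (61, 70, 30) mm. Axes as the plate's: x towards the back fence, y towards the end stop, z up.
- slide_tray: clear open tray, loose, on the opal top, 78 (its x) x 120 (its y) x 22 mm high, walls 2 mm, about 0.08 to 0.17 kg without the slides; it slides with less than 5 N when pushed slowly; origin: centre of its underside. It starts in front and to the right of its home, turned by up to 0.3 rad. Home, its x and y axes are parallel to the plate's. It can be pushed by its outer walls.
- slides: banded pale blue-green stack of glass slides, 29 x 78 x 21 mm, lying loose in the tray; origin: centre of its underside.
- lamp_switch: grey switch box fixed to the desk, 84 (its x) x 60 (its y) mm, panel top 43.5 mm above the desk, with the red toggle in its middle; origin: centre of its underside. Its x axis points from the OFF side (white dot) to the ON side (green dot), roughly away from the robot. A cable gland sticks out 12 mm on its +x face.
- lamp_bat (a joint): red bat toggle of the lamp plate: hinge along the box's y axis, 46 mm above the desk. -0.4 rad = OFF stop, leaning to the box's -x; +0.4 rad = ON stop, leaning to the box's +x. It tips over centre and falls to the nearer stop by itself; 1 to 2 N at the tip turns it over. It starts OFF.
- lamp_tip (a point): centre of the top of the red bat, 42 mm from its hinge along the bat; the sleeve is 10 to 14 mm in diameter.
- fan_switch: second switch box, just like the first but with a black toggle; the two boxes may stand either way round, at least 35 mm apart. To be left alone.
- fan_bat (a joint): black bat toggle, same mechanism and meaning of values as the red one; starts OFF and stays OFF.
- amber: brown bottle with a white cap, 41 mm in diameter, 82 mm high, loose bystander; origin: centre of its underside.

How it is judged:
By the outcome, as a careful person would: the job done as asked, in the order asked, and still so for the second after the job is handed in, with the robot touching nothing.
It also fails if it takes over 58 s, if anything falls off the work surface, if the arm or the gripper's body presses on something with over 40 N, if the wrist force passes 120 N, or if a joint passes its speed limit or range.

## Robot

A 6-joint arm with a two-finger parallel gripper is mounted at the origin on a cart in front of the work surface, level with it; the furniture and walls round the work are solid. World frame = base frame: x ahead of the robot, y to its left, z up, the work surface at z = 0. Lengths are in m, angles in rad, forces in N, time in s.
With the tool pointing down it reaches from about 0.375 to 0.975 m from the base axis. Payload 3.8 kg.
Tool frame: the origin (TCP) lies midway between the tips of the shut fingers; the grasp point (between the pads) lies 19 mm behind it; z points along the fingers, y is the direction in which the jaws open and shut (so a half turn about z gives the same grasp; the last joint's range is limited). The gripper opens to 85 mm and grips with 20 to 120 N. Pads are 22 mm wide; open, the fingers measure 114 mm over their backs; the gripper's body (76 mm by 85 mm) begins 54 mm behind the grasp point. The pads swing forward as they close: fully open they stand 13 mm farther back than shut.
Start: joints at [1.302, 0.264, 1.604, -0, 1.274, -0.037], TCP at [0.155, 0.657, 0.231] pointing down, gripper open.
Joint ranges: [-2.63, 2.63], [-0.94, 2.18], [0.31, 2.57], [-1.31, 4.45], [0, 2.66], [-2.55, 2.55]. Speed limits (rad/s): [2.57, 2.57, 3.14, 3.14, 3.14, 3.14].

## Interface

Orientations are given as a rotation vector (axis times angle).
In Python, from workcell import readout, read_camera, camera_params, bot gives the robot as it stands.
- The arm moves only by the tool apply_moves, never from a script. Its argument "plan" is a list that holds one entry, the list of rows, each a list of 7 numbers: the shift along the tool's x, y, z each as a share of 1000 mm, from -1 to 1, then the turn, a rotation vector about the tool's x, y, z each as a share of pi rad, from -1 to 1, then the gripper command: -1 is fully open, 1 is shut, values between are in proportion. A call has exactly 8 rows; each row is the pose to reach, as a shift and turn from the pose commanded when the call began, along the tool's axes at that moment, turning the shorter way round; what a row does not reach only later rows make up. A row lasts 1/12 s, in which the tool goes at most 41.7 mm and 7.16 degrees, less where a joint would pass 70% of its speed; a pose out of reach is approached as far as the arm can. A call with a number of a shift or a turn outside -1 to 1 is refused whole. A call with a gripper value outside its range is refused whole. The fingers move at their own pace and stop on an object; "force" is the grip in N (left out, the last holds). Time passes only in rows, so rows that repeat a pose let the fingers close, or fill a call up. It gives the time, the measured TCP pose, the force and the opening at its end, in the units of the state.
- readout.read_state(): the state, without advancing time (a new reading comes with each control period).
- read_camera(name): name is "scene" or "top" or "wrist"; returns the picture (480x640x3 uint8, red, green, blue); there is no depth.
- camera_params(name): a dict with "fovy" (degrees; the focal length in pixels is half the picture's height over the tangent of half this angle, whatever the lens; pixels are square), "cx", "cy" (the principal point, pixels), "rvec" (rotation vector, rad) and "tvec" (3), from world to camera coordinates, as OpenCV has them; the wrist camera has in their place "hand_eye" (4x4, takes a point from camera to tool coordinates, whose origin is the TCP and whose axes are the flange's). Camera axes: x right, y down, z forward; pixel columns grow to the right and rows downward; lengths in m; the calibration is good to about 2 mm. The wrist camera is an equidistant fisheye: a pixel r from the principal point sees the ray r / f radians off the axis. A picture is of the moment at which its call begins: read the wrist's pose just before it. camera_params takes no time and is no camera call.
- bot.finish_job(): hands the job in, once; it reports no verdict.
The state is a dict: "time": time; "q": joint angles; "joint_vel": joint speeds; "joint_torque": joint torques, N m; "tool_pos": TCP position; "tcp_rot": TCP orientation; "wrist_force": force on the tool from outside, world axes, zero at the start; "torque": the same for the moment, N m; "width": opening from 0.0 (shut) to 1.0 (fully open).
Only numpy, scipy, OpenCV 4.12 (cv2) and the standard library are available. Lean on these libraries where they do the work, as an engineer would, in place of code of your own. Each camera call takes 0.05 s, during which the arm holds its last target.

## Working session

There is one attempt and no reset: what is moved stays moved. The work goes in short steps, Python scripts to look and compute and a tool call to move; the robot and the scene stay as the last step left them, time stands still between calls to the robot, and variables do not carry over. Pictures are saved under pics/ and viewed, and the job is handed in when it is done.

Besides the shell and the picture viewer there is one more tool, called after "Request:" by a JSON object that holds its "op" and its "data", one argument or row to a line. apply_moves: Moves the arm, as the interface text tells. Shift numbers are shares of 1000 mm and turn numbers shares of pi rad, none past 1 either way. Its arguments: {"type":"object","properties":{"plan":{"type":"array","items":{"type":"array","items":{"type":"array","items":{"type":"number","minimum":-1,"maximum":1}}}},"force":{"type":"number"}},"required":["plan"]}

```bash
mkdir -p pics; ls; python3 - <<'E'
from workcell import readout, read_camera, camera_params, bot
import cv2
print(readout.read_state())
for n in ("scene","top","wrist"):
    print(n,camera_params(n))
    cv2.imwrite(f"pics/{n}0.png",cv2.cvtColor(read_camera(n),cv2.COLOR_RGB2BGR))
E
```

```text
pics
{'time': 0.0, 'q': array([ 1.30211436e+00,  2.64752541e-01,  1.60538190e+00,  1.50963908e-05,
        1.27367932e+00, -3.69057241e-02]), 'joint_vel': array([ 0.00041133, -0.0002748 , -0.0013353 ,  0.00112211,  0.00134518,
       -0.00026103]), 'joint_torque': array([-3.17482634e-03, -5.15098608e+01, -3.67318225e+01, -2.70835171e-04,
        1.26529281e-02,  1.29362505e-06]), 'tool_pos': array([0.15485937, 0.65624831, 0.22995816]), 'tcp_rot': array([-0.36322486, -3.12016774,  0.00344441]), 'wrist_force': array([ 0.05398594, -1.16790992,  0.58084682]), 'torque': array([-0.05581003, -0.02616998,  0.02310232]), 'width': 1.0001628079485847}
scene {'fovy': 55.924390121985674, 'cx': 314.21568409611854, 'cy': 240.8785085078115, 'rvec': array([ 2.27142901, -0.89712946,  0.33548432]), 'tvec': array([-0.47866443,  0.33440273,  0.66374911])}
top {'fovy': 53.24984863047458, 'cx': 314.201474390444, 'cy': 234.5775107434439, 'rvec': array([ 2.17745009, -2.17391698,  0.07666355]), 'tvec': array([-0.05987225,  0.59491087,  1.15417683])}
wrist {'fovy': 65.70646984690485, 'cx': 319.28642400875793, 'cy': 235.89076128974153, 'hand_eye': array([[ 2.10169022e-05, -9.55409048e-01, -2.95285541e-01,
         7.57572998e-02],
       [ 9.99999470e-01,  3.24168902e-04, -9.77687597e-04,
        -2.17744086e-04],
       [ 1.02981397e-03, -2.95285363e-01,  9.55408548e-01,
        -1.42365860e-01],
       [ 0.00000000e+00,  0.00000000e+00,  0.00000000e+00,
         1.00000000e+00]])}
```

View pics/scene0.png

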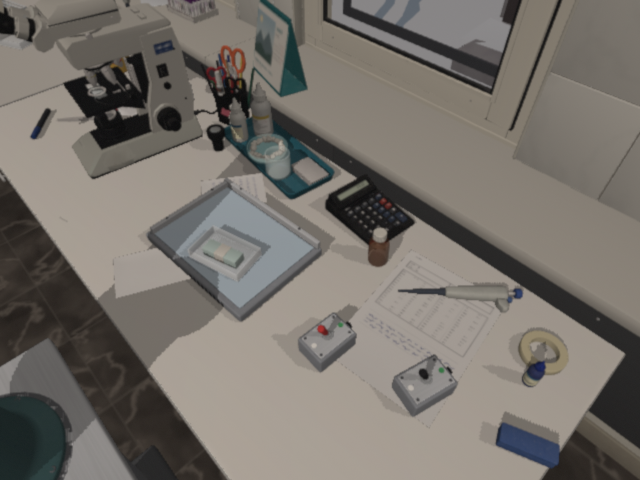

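View pics/top0.png

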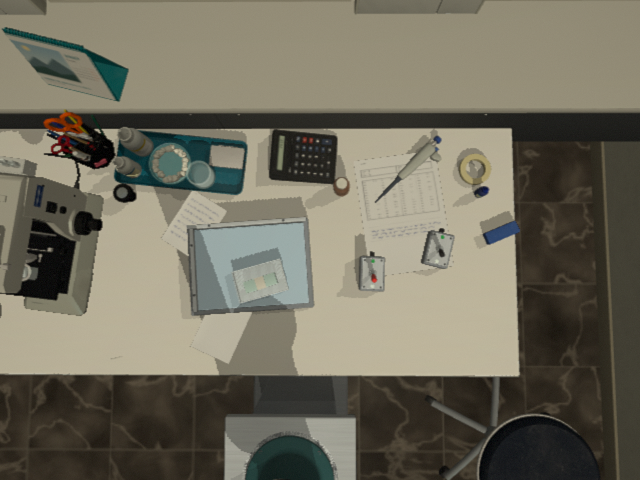

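View pics/wrist0.png

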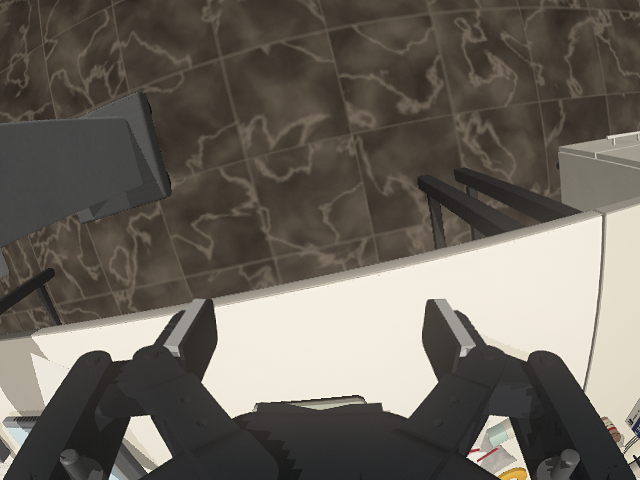

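```bash
cat > h.py <<'E'
import numpy as np, cv2
from workcell import readout, read_camera, camera_params, bot
from scipy.spatial.transform import Rotation as R
def K(p):
    f=240/np.tan(np.radians(p["fovy"])/2); return f
def proj(n,P):
    p=camera_params(n); f=K(p)
    X=R.from_rotvec(p["rvec"]).apply(np.atleast_2d(P))+p["tvec"]
    return np.c_[f*X[:,0]/X[:,2]+p["cx"], f*X[:,1]/X[:,2]+p["cy"]]
def back(n,uv,z):
    p=camera_params(n); f=K(p); uv=np.atleast_2d(uv).astype(float)
    d=np.c_[(uv[:,0]-p["cx"])/f,(uv[:,1]-p["cy"])/f,np.ones(len(uv))]
    Rw=R.from_rotvec(p["rvec"]).inv(); d=Rw.apply(d); c=-Rw.apply(p["tvec"])
    s=(z-c[2])/d[:,2]; return c+d*s[:,None]
def wproj(P,pos,rot):
    p=camera_params("wrist"); f=K(p); H=p["hand_eye"]
    T=R.from_rotvec(rot).inv().apply(np.atleast_2d(P)-pos)
    C=(T-H[:3,3])@H[:3,:3]
    r=np.hypot(C[:,0],C[:,1]); th=np.arctan2(r,C[:,2])
    return np.c_[p["cx"]+f*th*C[:,0]/r,p["cy"]+f*th*C[:,1]/r]
def wback(uv,z,pos,rot):
    p=camera_params("wrist"); f=K(p); H=p["hand_eye"]
    uv=np.atleast_2d(uv).astype(float)-[p["cx"],p["cy"]]; r=np.hypot(*uv.T); th=r/f
    d=np.c_[uv/r[:,None]*np.sin(th)[:,None],np.cos(th)]
    Rt=R.from_rotvec(rot); d=Rt.apply(d@H[:3,:3].T); c=Rt.apply(H[:3,3])+pos
    s=(z-c[2])/d[:,2]; return c+d*s[:,None]
def snap(n,name):
    im=cv2.cvtColor(read_camera(n),cv2.COLOR_RGB2BGR); cv2.imwrite(f"pics/{name}.png",im); return im
E
python3 - <<'E'
from h import *
print(proj("top",[[0,0,0],[.155,.657,.23],[.4,0,0]]),proj("scene",[[0,0,0],[.155,.657,.23]]))
im=cv2.imread("pics/top0.png")
cv2.imwrite("pics/topc.png",cv2.resize(im[200:330,170:330],None,fx=5,fy=4.6*5/4.6 if 0 else 4.6,interpolation=cv2.INTER_CUBIC))
c=im[200:320,170:330]; cv2.imwrite("pics/topc.png",cv2.resize(c,None,fx=5,fy=5,interpolation=cv2.INTER_CUBIC))
c=im[160:300,320:470]; cv2.imwrite("pics/tops.png",cv2.resize(c,None,fx=4,fy=4,interpolation=cv2.INTER_CUBIC))
im=cv2.imread("pics/scene0.png")
c=im[170:330,140:340]; cv2.imwrite("pics/scc.png",cv2.resize(c,None,fx=3.75,fy=3.75,interpolation=cv2.INTER_CUBIC))
c=im[220:420,290:490]; cv2.imwrite("pics/scs.png",cv2.resize(c,None,fx=3,fy=3,interpolation=cv2.INTER_CUBIC))
E
```

```text
[[289.36666906 481.34452344]
 [-50.37247588 448.19218622]
 [290.36400263 313.75971393]] [[ -11.8129077   468.6473673 ]
 [-102.80444026  110.16294282]]
```

View pics/topc.png

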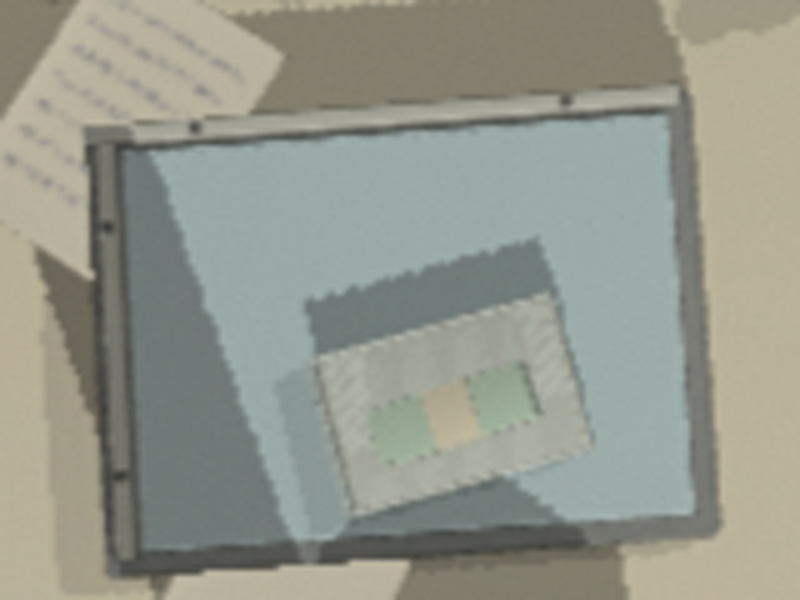

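View pics/tops.png

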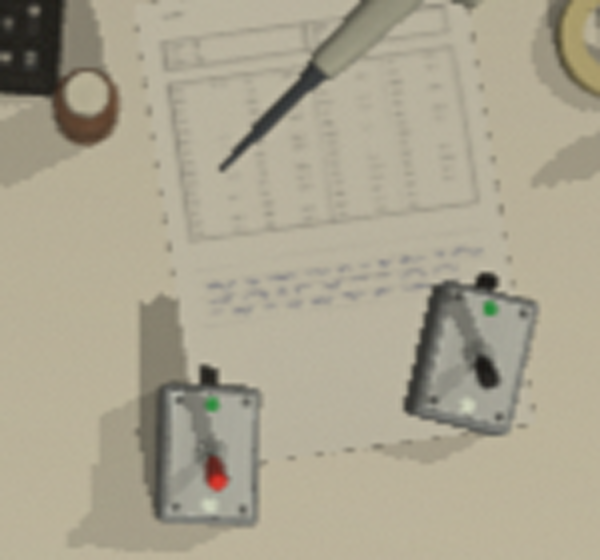

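View pics/scc.png

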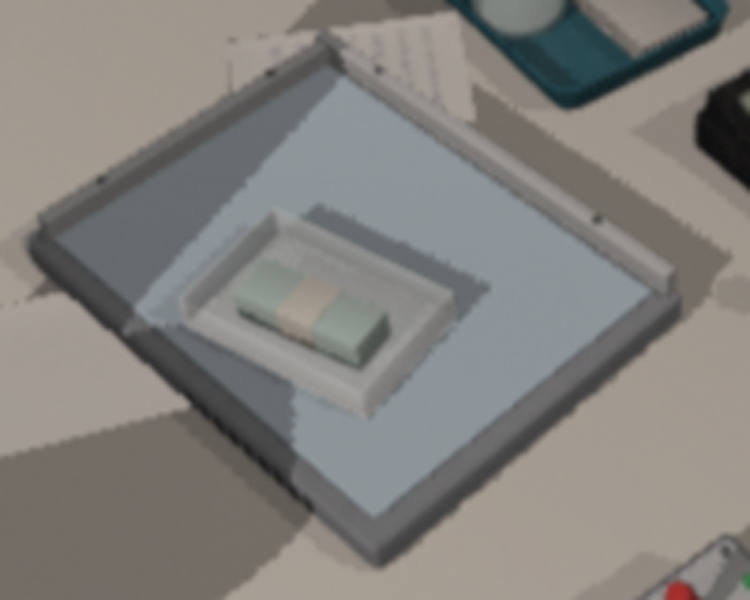

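View pics/scs.png

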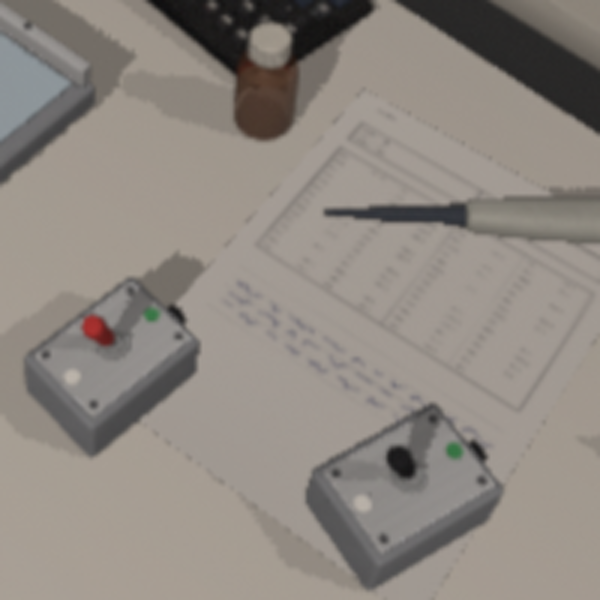

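```bash
cat > fit.py <<'E'
from h import *
from scipy.optimize import least_squares
T=lambda a:np.array(a,float)
def tr(p,pts):
    c,s=np.cos(p[2]),np.sin(p[2]); P=T(pts)/1000
    return np.c_[p[0]+c*P[:,0]-s*P[:,1],p[1]+s*P[:,0]+c*P[:,1],P[:,2]]
def fit(obs,x0):
    def res(p): return np.concatenate([(proj(n,tr(p,[o[0] for o in L]))-T([o[1] for o in L])).ravel() for n,L in obs.items()])
    r=least_squares(res,x0,loss="soft_l1"); return r.x,res(r.x).reshape(-1,2)
tc=lambda u,v:(170+u/5,200+v/5); sc=lambda u,v:(140+u/3.75,170+v/3.75)
ts=lambda u,v:(320+u/4,160+v/4); ss=lambda u,v:(290+u/3,220+v/3)
np.set_printoptions(precision=4,suppress=True)
if __name__=="__main__":
    plate={"top":[((110,150,44),tc(85,130)),((110,-150,44),tc(682,87)),((-110,-150,30),tc(718,530)),((-110,150,44),tc(108,575))],
     "scene":[((110,150,44),sc(325,35)),((110,-150,44),sc(676,268)),((-110,-150,30),sc(378,548)),((110,-150,30),sc(682,298)),((-110,150,44),sc(42,222))]}
    tray={"top":[((39,60,52),tc(313,360)),((39,-60,52),tc(550,292)),((-39,-60,52),tc(595,440)),((-39,60,52),tc(352,515))],
     "scene":[((39,60,52),sc(275,212)),((39,-60,52),sc(455,293)),((-39,-60,52),sc(365,390)),((-39,60,52),sc(183,302))]}
    lamp={"top":[((42,30,43.5),ts(165,385)),((42,-30,43.5),ts(262,388)),((-42,-30,43.5),ts(255,523)),((-42,30,43.5),ts(160,520))],
     "scene":[((42,30,43.5),ss(133,280)),((42,-30,43.5),ss(198,345)),((-42,-30,43.5),ss(93,415)),((-42,30,43.5),ss(28,357))]}
    fan={"top":[((42,30,43.5),ts(445,287)),((42,-30,43.5),ts(537,303)),((-42,-30,43.5),ts(503,432)),((-42,30,43.5),ts(415,408))]}
    out={}
    for k,o in dict(plate=plate,tray=tray,lamp=lamp,fan=fan).items():
        p,r=fit(o,[.5,0,0]); out[k]=p; print(k,p); print(r.round(1).tolist())
    s=np.sin(.4)*42;c=np.cos(.4)*42
    print("tip off",tr(out["lamp"],[(-s,0,46+c)]),proj("top",tr(out["lamp"],[(-s,0,46+c)])),ts(217,482),proj("scene",tr(out["lamp"],[(-s,0,46+c)])),ss(93,325))
    p=out["plate"]; print("home",tr(p,[(61,70,30)]))
    print("fan tip",tr(out["fan"],[(-s,0,46+c)]),"amber",back("top",[ts(85,88)],.082))
E
python3 fit.py
```

```text
plate [0.517  0.0955 0.0745]
[[-1.5, -0.7], [2.4, -1.1], [1.8, 1.2], [-1.4, 1.6], [-0.7, -3.1], [3.5, 1.3], [-0.2, 0.6], [1.8, -2.1], [-8.3, -1.2]]
tray [0.4825 0.0687 0.2867]
[[-0.7, -0.1], [0.2, -0.6], [0.2, 1.3], [0.3, 0.5], [0.2, -1.5], [0.7, -0.5], [0.4, 1.3], [-1.0, -0.3]]
lamp [ 0.4991 -0.2006 -0.0442]
[[-0.0, -0.5], [0.7, -0.1], [1.2, 1.2], [-0.1, 0.8], [0.1, -2.9], [2.4, -1.6], [-0.3, 5.2], [-2.2, -0.8]]
fan [ 0.5591 -0.3587 -0.2653]
[[-0.4, -2.8], [0.8, -0.3], [0.8, 1.1], [-1.5, 0.5]]
tip off [[ 0.4828 -0.1998  0.0847]] [[374.8175 280.9217]] (374.25, 280.5) [[320.6883 328.5835]] (321.0, 328.3333333333333)
home [[0.5727 0.1699 0.03  ]]
fan tip [[ 0.5433 -0.3544  0.0847]] amber [[ 0.7147 -0.123   0.082 ]]
```

```bash
cat > ov.py <<'E'
from fit import *
def draw(im,n,segs,off,f,col=(0,0,255)):
    for a in segs:
        q=((proj(n,a)-off+.5)*f-.5).round().astype(int)
        for i in range(len(q)-1): cv2.line(im,tuple(map(int,q[i])),tuple(map(int,q[i+1])),col,1)
def boxsegs(p,hx,hy,z): return tr(p,[(hx,hy,z),(hx,-hy,z),(-hx,-hy,z),(-hx,hy,z),(hx,hy,z)])
E
python3 - <<'E'
from ov import *
p=[.517,.0955,.0745]; t=[.4825,.0687,.2867]
for n,off,wh in (("top",(170,200),(160,120)),("scene",(140,170),(200,150))):
    f=800//wh[0]; im=cv2.imread(f"pics/{n}0.png")[off[1]:off[1]+wh[1],off[0]:off[0]+wh[0]]
    im=cv2.resize(im,None,fx=f,fy=f,interpolation=cv2.INTER_CUBIC)
    draw(im,n,[boxsegs(p,110,150,30),boxsegs(p,110,150,0)],off,f)
    draw(im,n,[tr(p,[(100,-150,44),(100,130,44),(-110,130,44)]),tr(p,[(110,-150,44),(110,150,44),(-110,150,44)])],off,f,(255,0,0))
    draw(im,n,[boxsegs(t,39,60,52),boxsegs(t,39,60,30)],off,f,(0,255,255))
    cv2.imwrite(f"pics/ov_{n}.png",im)
E
```

```text
(no output)
```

View pics/ov_top.png

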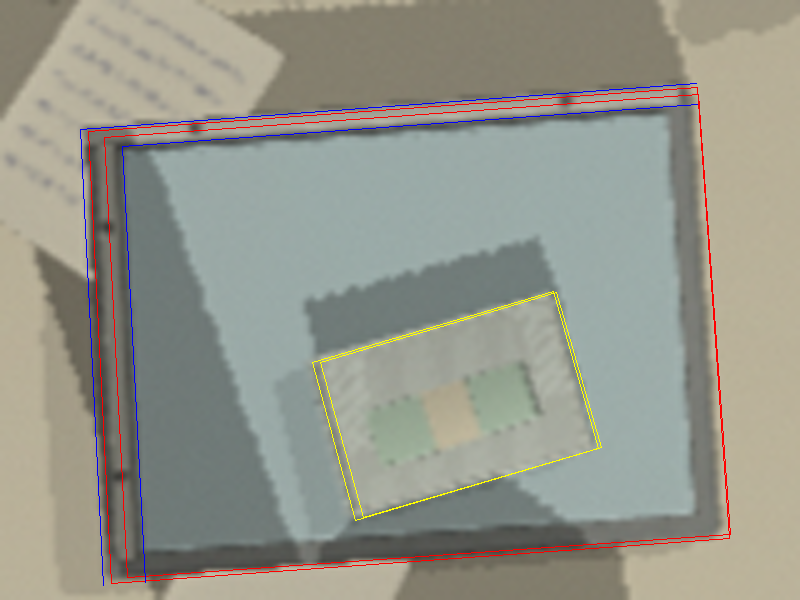

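View pics/ov_scene.png

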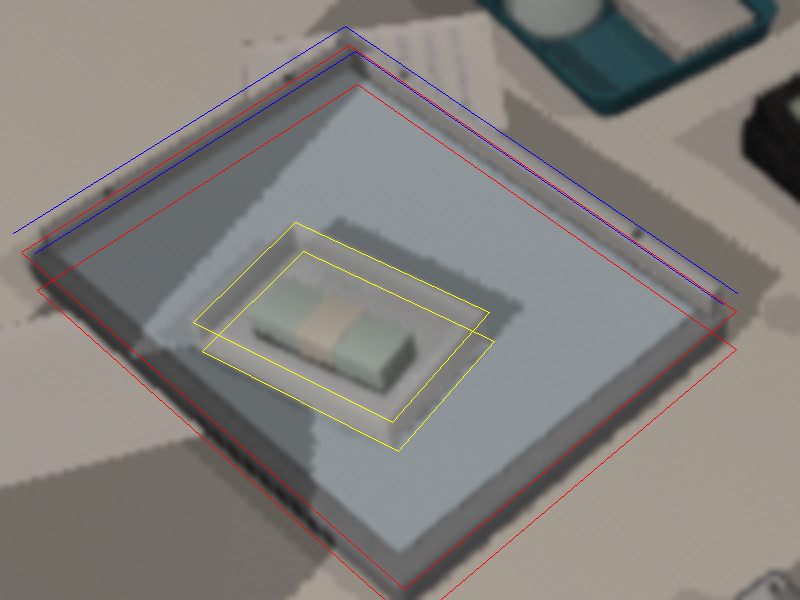

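```bash
cat > mv.py <<'E'
from h import *
import sys
# usage: mv.py x y z yawdeg(tool y rel. world y)  -> row numbers
def goal(yaw): # tool x=-X, y=+Y at yaw 0
    return R.from_euler('z',yaw,degrees=True)*R.from_matrix([[-1,0,0],[0,1,0],[0,0,-1]])
if __name__=="__main__":
    x,y,z,yaw=map(float,sys.argv[1:5]); s=readout.read_state()
    Rc=R.from_rotvec(s["tcp_rot"]); d=Rc.inv().apply(np.array([x,y,z])-s["tool_pos"])
    print("t",s["time"],"pos",s["tool_pos"].round(4),"F",s["wrist_force"].round(2),"w",round(s["width"],3))
    print("shift",d.round(4),"turn",((Rc.inv()*goal(yaw)).as_rotvec()/np.pi).round(4))
E
python3 mv.py .40 0 .25 3.5
```

```text
t 0.15 pos [0.1549 0.6564 0.2302] F [ 0.23 -0.25 -0.23] w 1.0
shift [-0.3893 -0.5825 -0.0187] turn [-0.0006 -0.0001 -0.0932]
```

Request:
{"op": "apply_moves", "data": {
  "plan": [
    [[-0.195, -0.291, -0.01, 0, 0, -0.047, -1], [-0.195, -0.291, -0.01, 0, 0, -0.047, -1], [-0.195, -0.291, -0.01, 0, 0, -0.047, -1], [-0.195, -0.291, -0.01, 0, 0, -0.047, -1], [-0.195, -0.291, -0.01, 0, 0, -0.047, -1], [-0.195, -0.291, -0.01, 0, 0, -0.047, -1], [-0.195, -0.291, -0.01, 0, 0, -0.047, -1], [-0.195, -0.291, -0.01, 0, 0, -0.047, -1]]
  ]
}}

```text
time: 0.82
tool_pos: [0.272, 0.3429, 0.2405]
tcp_rot: [0.131, 3.139, -0.0]
wrist_force: [1.2, 0.9, -0.1]
width: 1.001
```

```bash
python3 mv.py .40 0 .25 3.5
```

```text
t 0.8167 pos [0.272  0.3429 0.2405] F [ 1.16  0.91 -0.07] w 1.001
shift [-0.1561 -0.3311 -0.0094] turn [-0.0001  0.     -0.046 ]
```

Request:
{"op": "apply_moves", "data": {
  "plan": [
    [[-0.15, -0.32, -0.01, 0, 0, -0.046, -1], [-0.15, -0.32, -0.01, 0, 0, -0.046, -1], [-0.15, -0.32, -0.01, 0, 0, -0.046, -1], [-0.15, -0.32, -0.01, 0, 0, -0.046, -1], [-0.15, -0.32, -0.01, 0, 0, -0.046, -1], [-0.15, -0.32, -0.01, 0, 0, -0.046, -1], [-0.15, -0.32, -0.01, 0, 0, -0.046, -1], [-0.15, -0.32, -0.01, 0, 0, -0.046, -1]]
  ]
}}

```text
time: 1.48
tool_pos: [0.3856, 0.0357, 0.2502]
tcp_rot: [-0.095, 3.139, 0.0]
wrist_force: [1.3, 0.5, 0.6]
width: 0.999
```

Request:
{"op": "apply_moves", "data": {
  "plan": [
    [[0, 0, 0, 0, 0, 0, -1], [0, 0, 0, 0, 0, 0, -1], [0, 0, 0, 0, 0, 0, -1], [0, 0, 0, 0, 0, 0, -1], [0, 0, 0, 0, 0, 0, -1], [0, 0, 0, 0, 0, 0, -1], [0, 0, 0, 0, 0, 0, -1], [0, 0, 0, 0, 0, 0, -1]]
  ]
}}

```text
time: 2.15
tool_pos: [0.3854, 0.0387, 0.25]
tcp_rot: [0.098, -3.14, -0.0]
wrist_force: [-0.6, 0.7, -0.0]
width: 1.0
```

```bash
python3 - <<'E'
from h import *
s=readout.read_state(); snap("wrist","w1"); snap("top","t1"); snap("scene","s1")
print(s["time"],s["tool_pos"],s["tcp_rot"],s["wrist_force"])
print(proj("top",s["tool_pos"]),proj("scene",s["tool_pos"]))
E
```

```text
2.15 [0.3854333  0.03866171 0.25002732] [ 9.83992972e-02 -3.13999131e+00 -5.04330380e-05] [-0.63273194  0.69830976 -0.01478335]
[[262.96379202 332.04601033]] [[162.79449239 207.06060751]]
```

View pics/w1.png

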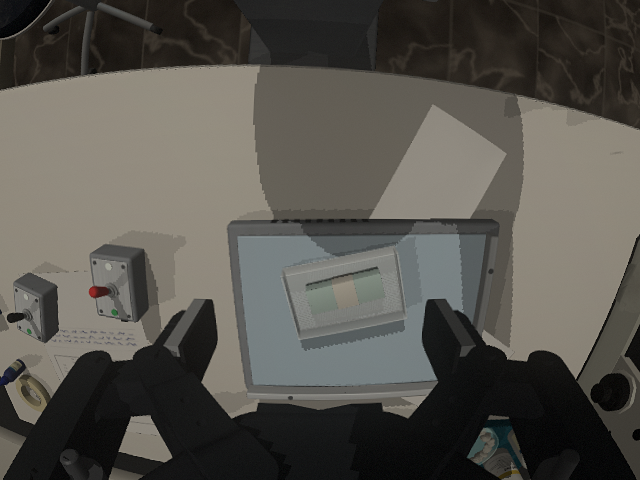

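View pics/t1.png

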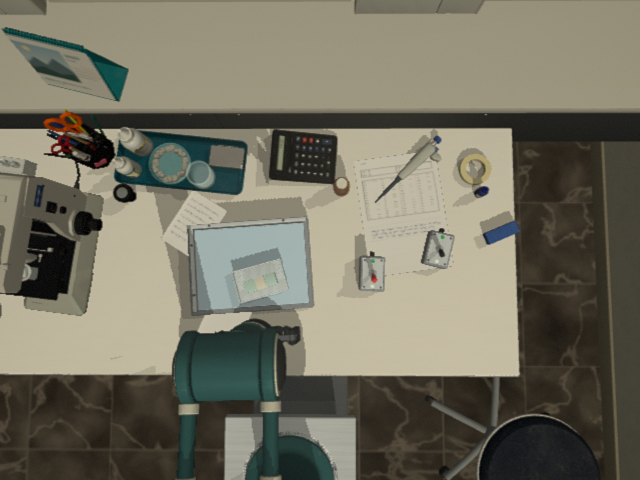

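View pics/s1.png

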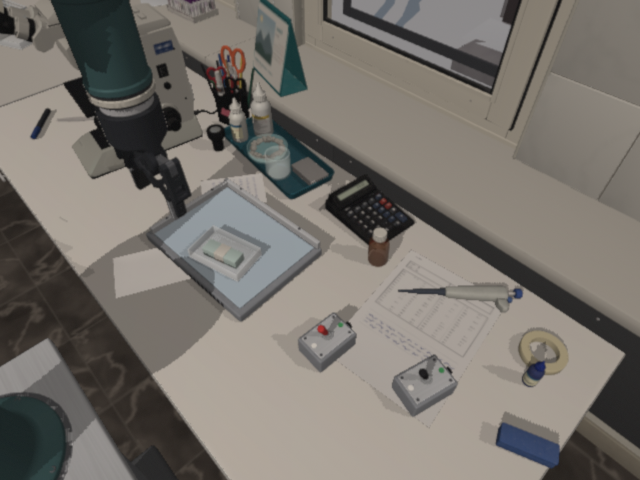

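```bash
python3 - <<'E'
from h import *
im=cv2.imread("pics/w1.png")
cv2.imwrite("pics/w1a.png",cv2.resize(im[205:415,220:510],None,fx=2.7,fy=2.7,interpolation=cv2.INTER_CUBIC))
cv2.imwrite("pics/w1b.png",cv2.resize(im[230:350,0:160],None,fx=5,fy=5,interpolation=cv2.INTER_CUBIC))
E
```

```text
(no output)
```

View pics/w1a.png

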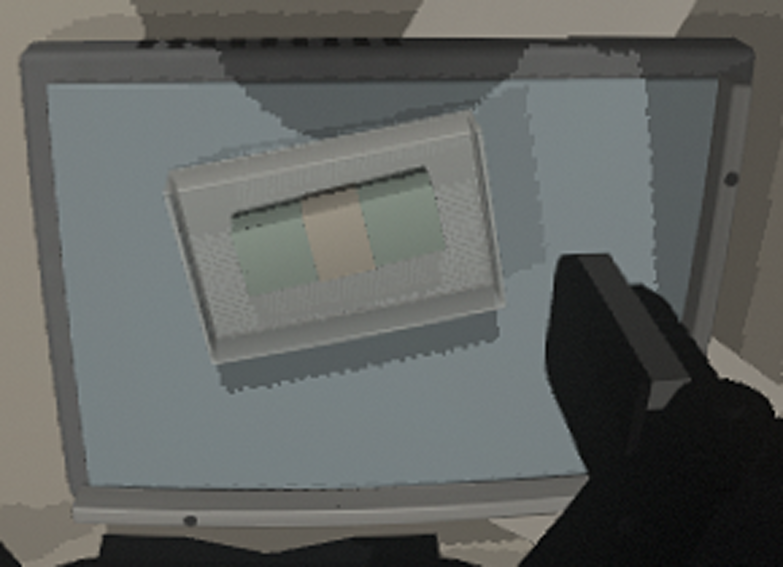

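View pics/w1b.png

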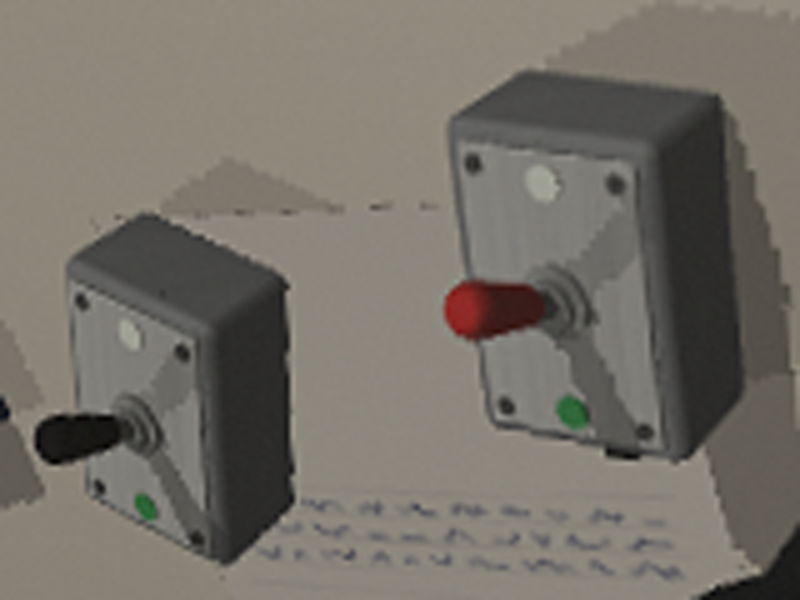

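```bash
cat > fit2.py <<'E'
from fit import *
pos=T([0.3854333,0.03866171,0.25002732]); rot=T([9.83992972e-02,-3.13999131,-5.04e-05])
wa=lambda u,v:(220+u/2.7,205+v/2.7); wb=lambda u,v:(u/5,230+v/5)
def inv(p,P):
    c,s=np.cos(p[2]),np.sin(p[2]); d=P[:,:2]-p[:2]; return np.c_[c*d[:,0]+s*d[:,1],-s*d[:,0]+c*d[:,1]]*1000
F=wback([wa(88,487),wa(330,480),wa(580,472)],.03,pos,rot); S=wback([wa(718,83),wa(704,200),wa(690,310)],.03,pos,rot)
F2=back("top",[tc(150,150),tc(400,132),tc(660,115)],.030); S2=back("top",[tc(126,160),tc(131,350),tc(138,545)],.03)
for nm,f,s in(("wrist",F,S),("top",F2,S2)):
    r=least_squares(lambda p:np.r_[inv(p,f)[:,0]-100,inv(p,s)[:,1]-130],[.5,.1,.05]); print("plate",nm,r.x,r.fun.round(1)); print("home",tr(r.x,[(61,70,30)]))
def wfit(L,x0):
    f=lambda p:(wproj(tr(p,[o[0] for o in L]),pos,rot)-T([o[1] for o in L])).ravel()
    r=least_squares(f,x0,loss="soft_l1"); return r.x,r.fun.reshape(-1,2).round(1).tolist()
print("tray",wfit([((-39,-60,52),wa(166,194)),((-39,60,52),wa(478,131)),((39,60,52),wa(503,305)),((39,-60,52),wa(215,361)),((-39,-60,30),wa(170,170)),((-39,60,30),wa(472,112))],[.48,.07,.28]))
# lamp: dots on panel, tip
h=wback([wb(542,183),wb(573,412),wb(132,335),wb(147,507)],.0435,pos,rot); print("dots",h)
for i in(0,2):
    d=h[i+1]-h[i]; print("mid",(h[i]+h[i+1])/2,"yaw",np.arctan2(d[1],d[0]),"len",np.linalg.norm(d))
print("tip",wback([wb(462,310),wb(50,440)],.0847,pos,rot))
h=back("top",[ts(209,505),ts(212,404),ts(467,405),ts(490,308)],.0435)
for i in(0,2):
    d=h[i+1]-h[i]; print("top mid",(h[i]+h[i+1])/2,"yaw",np.arctan2(d[1],d[0]),"len",np.linalg.norm(d))
h=back("scene",[ss(72,377),ss(152,314),ss(362,503),ss(454,451)],.0435)
for i in(0,2):
    d=h[i+1]-h[i]; print("scene mid",(h[i]+h[i+1])/2,"yaw",np.arctan2(d[1],d[0]),"len",np.linalg.norm(d))
E
python3 fit2.py
```

```text
plate wrist [0.5106 0.1014 0.0851] [ 1.1 -3.1  2.  -0.8 -0.5  1.3]
home [[0.5655 0.1763 0.03  ]]
plate top [0.514  0.0984 0.0638] [-0.9  0.3  0.6 -1.2  0.3  0.9]
home [[0.5704 0.1722 0.03  ]]
tray (array([0.4809, 0.0724, 0.2715]), [[-0.8, -0.4], [1.9, -0.6], [1.6, 1.7], [-1.1, 2.0], [-0.3, 0.2], [-0.0, -0.7]])
dots [[ 0.469  -0.1974  0.0435]
 [ 0.5288 -0.1991  0.0435]
 [ 0.5292 -0.3519  0.0435]
 [ 0.5867 -0.3662  0.0435]]
mid [ 0.4989 -0.1983  0.0435] yaw -0.028798601717200934 len 0.05979782610349196
mid [ 0.558  -0.359   0.0435] yaw -0.24432797676273343 len 0.05933037720565898
tip [[ 0.4819 -0.1967  0.0847]
 [ 0.5406 -0.3524  0.0847]]
top mid [ 0.4996 -0.1995  0.0435] yaw -0.037508905415884204 len 0.06044235410351139
top mid [ 0.5587 -0.361   0.0435] yaw -0.2498476600849061 len 0.06029555504455198
scene mid [ 0.4998 -0.1991  0.0435] yaw -0.03355374948358464 len 0.06043449059113573
scene mid [ 0.5583 -0.3602  0.0435] yaw -0.25505351702262724 len 0.059776310700137156
```

```bash
python3 mv.py .407 .0655 .10 3.9
```

```text
t 2.3 pos [0.3856 0.0381 0.2501] F [ 0.51 -0.34  0.71] w 1.003
shift [-0.023   0.026   0.1501] turn [-0.      0.     -0.0021]
```

Request:
{"op": "apply_moves", "data": {
  "plan": [
    [[-0.023, 0.026, 0.04, 0, 0, -0.002, -0.18], [-0.023, 0.026, 0.08, 0, 0, -0.002, -0.18], [-0.023, 0.026, 0.115, 0, 0, -0.002, -0.18], [-0.023, 0.026, 0.145, 0, 0, -0.002, -0.18], [-0.023, 0.026, 0.165, 0, 0, -0.002, -0.18], [-0.023, 0.026, 0.18, 0, 0, -0.002, -0.18], [-0.023, 0.026, 0.185, 0, 0, -0.002, -0.18], [-0.023, 0.026, 0.185, 0, 0, -0.002, -0.18]]
  ]
}}

```text
time: 2.97
tool_pos: [0.4057, 0.0649, 0.0637]
tcp_rot: [0.105, -3.136, 0.0]
wrist_force: [0.3, -0.1, 0.3]
width: 0.594
```

```bash
python3 mv.py .407 .0655 .036 3.9; python3 - <<'E'
from h import *
s=readout.read_state(); im=snap("wrist","w2"); im2=snap("scene","s2")
print(s["tool_pos"].tolist(),s["tcp_rot"].tolist())
cv2.imwrite("pics/s2c.png",cv2.resize(im2[120:320,100:340],None,fx=3,fy=3))
E
```

```text
t 2.9667 pos [0.4057 0.0649 0.0637] F [ 0.27 -0.12  0.34] w 0.594
shift [-0.0015  0.0005  0.0277] turn [-0.     -0.0011 -0.0005]
[0.4056732487987274, 0.06494999000806596, 0.06368984401269427] [0.10454926659403069, -3.1363808501643113, 0.0003521164946905573]
```

View pics/w2.png

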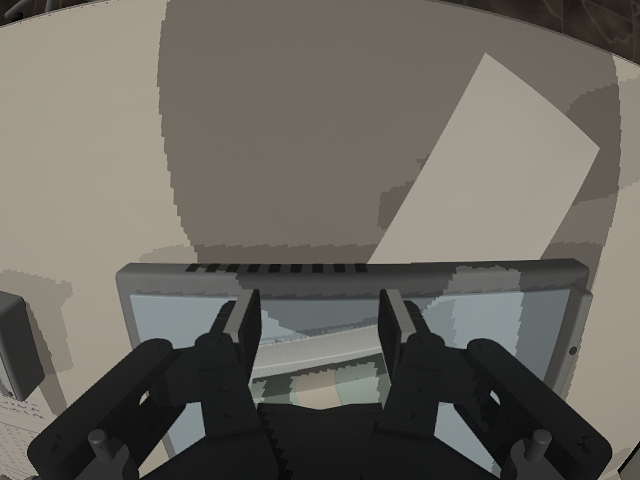

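View pics/s2c.png

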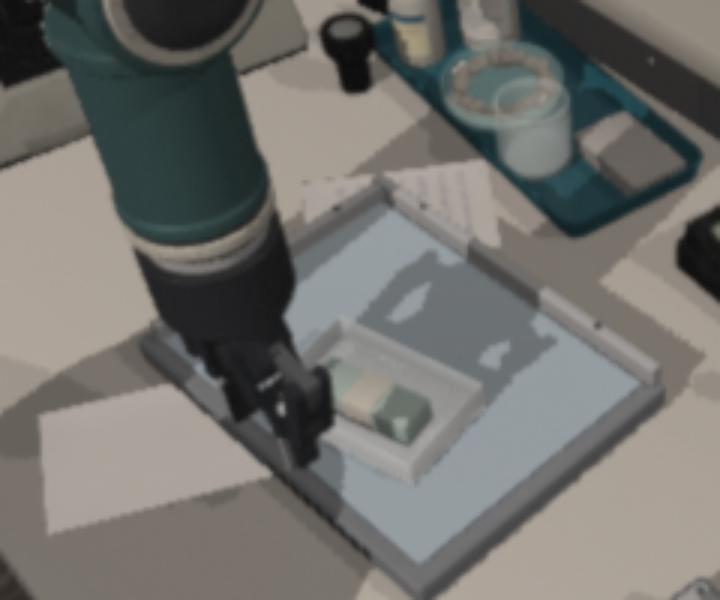

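Request:
{"op": "apply_moves", "data": {
  "plan": [
    [[0, 0, 0.012, 0, 0, 0, -0.18], [0, 0, 0.02, 0, 0, 0, -0.18], [0, 0, 0.026, 0, 0, 0, -0.18], [0, 0, 0.027, 0, 0, 0, -0.18], [0, 0, 0.027, 0, 0, 0, -0.18], [-0.004, 0, 0.027, 0, 0, 0, -0.18], [-0.008, 0, 0.027, 0, 0, 0, -0.18], [-0.012, 0, 0.027, 0, 0, 0, -0.18]]
  ]
}}

```text
time: 3.73
tool_pos: [0.42, 0.0659, 0.0386]
tcp_rot: [-0.105, 3.139, 0.0]
wrist_force: [0.5, -0.1, -0.3]
width: 0.588
```

Request:
{"op": "apply_moves", "data": {
  "plan": [
    [[-0.004, 0, 0, 0, 0, 0, -0.18], [-0.008, 0, 0, 0, 0, 0, -0.18], [-0.012, 0, 0, 0, 0, 0, -0.18], [-0.016, 0, 0, 0, 0, 0, -0.18], [-0.02, 0, 0, 0, 0, 0, -0.18], [-0.024, 0, 0, 0, 0, 0, -0.18], [-0.028, 0, 0, 0, 0, 0, -0.18], [-0.032, 0, 0, 0, 0, 0, -0.18]]
  ]
}}

```text
time: 4.4
tool_pos: [0.4515, 0.068, 0.038]
tcp_rot: [-0.105, 3.139, -0.0]
wrist_force: [-1.3, -0.4, -0.8]
width: 0.593
```

```bash
python3 - <<'E'
from h import *
s=readout.read_state(); im=snap("top","t3")
print(s["tool_pos"].tolist(),s["tcp_rot"].tolist(),s["wrist_force"])
cv2.imwrite("pics/t3c.png",cv2.resize(im[200:350,170:330],None,fx=4,fy=4))
E
```

```text
[0.45153417074371394, 0.06798643989153107, 0.03798542632018488] [-0.10466997494835956, 3.1393873974482633, -0.00013324643663152673] [-1.25006519 -0.44315169 -0.7830061 ]
```

View pics/t3c.png

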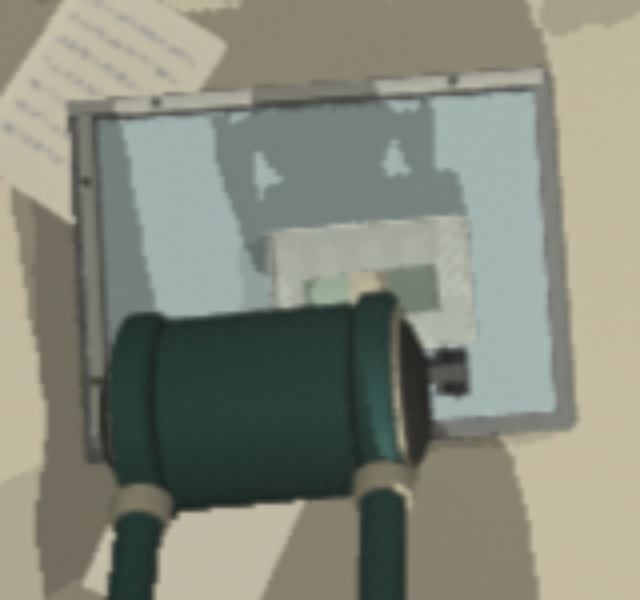

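Request:
{"op": "apply_moves", "data": {
  "plan": [
    [[-0.004, 0, 0, 0, 0, 0, -0.18], [-0.008, 0, 0, 0, 0, 0, -0.18], [-0.012, 0, 0, 0, 0, 0, -0.18], [-0.016, 0, 0, 0, 0, 0, -0.18], [-0.02, 0, 0, 0, 0, 0, -0.18], [-0.024, 0, 0, 0, 0, 0, -0.18], [-0.028, 0, 0, 0, 0, 0, -0.18], [-0.032, 0, 0, 0, 0, 0, -0.18]]
  ]
}}

```text
time: 5.12
tool_pos: [0.4833, 0.0701, 0.038]
tcp_rot: [0.105, -3.14, 0.0]
wrist_force: [-2.0, 0.3, -0.3]
width: 0.597
```

Request:
{"op": "apply_moves", "data": {
  "plan": [
    [[-0.004, 0, 0, 0, 0, 0, -0.18], [-0.008, 0, 0, 0, 0, 0, -0.18], [-0.012, 0, 0, 0, 0, 0, -0.18], [-0.015, 0, 0, 0, 0, 0, -0.18], [-0.018, 0, 0, 0, 0, 0, -0.18], [-0.021, 0, 0, 0, 0, 0, -0.18], [-0.024, 0, 0, 0, 0, 0, -0.18], [-0.026, 0, 0, 0, 0, 0, -0.18]]
  ]
}}

```text
time: 5.78
tool_pos: [0.5093, 0.0719, 0.0381]
tcp_rot: [-0.105, 3.139, 0.0]
wrist_force: [-1.4, -0.3, -0.2]
width: 0.589
```

```bash
python3 - <<'E'
from h import *
s=readout.read_state(); im=snap("top","t4"); im2=snap("scene","s4")
print(s["tool_pos"].tolist(),s["tcp_rot"].tolist(),s["wrist_force"])
cv2.imwrite("pics/t4c.png",cv2.resize(im[200:350,170:330],None,fx=4,fy=4))
cv2.imwrite("pics/s4c.png",cv2.resize(im2[120:320,100:340],None,fx=3,fy=3))
E
```

```text
[0.5093350047581372, 0.07186876775945765, 0.03813587524998335] [-0.10466050288023857, 3.1392455312342054, 2.554649335412195e-05] [-1.42707365 -0.28536391 -0.17171353]
```

View pics/t4c.png

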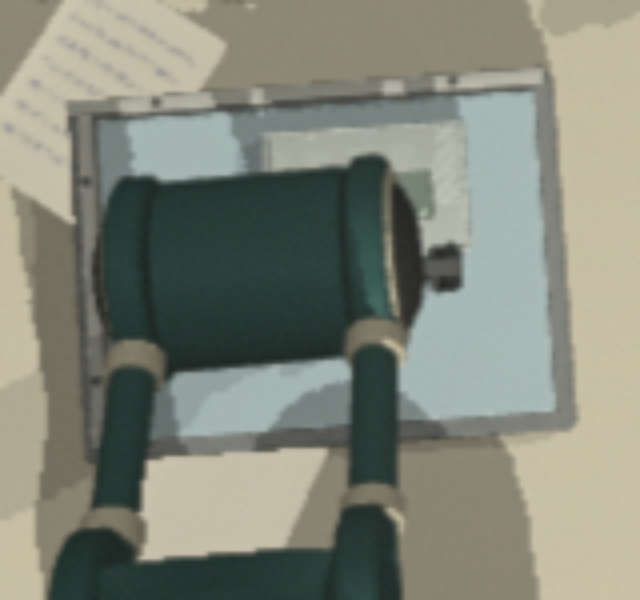

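View pics/s4c.png

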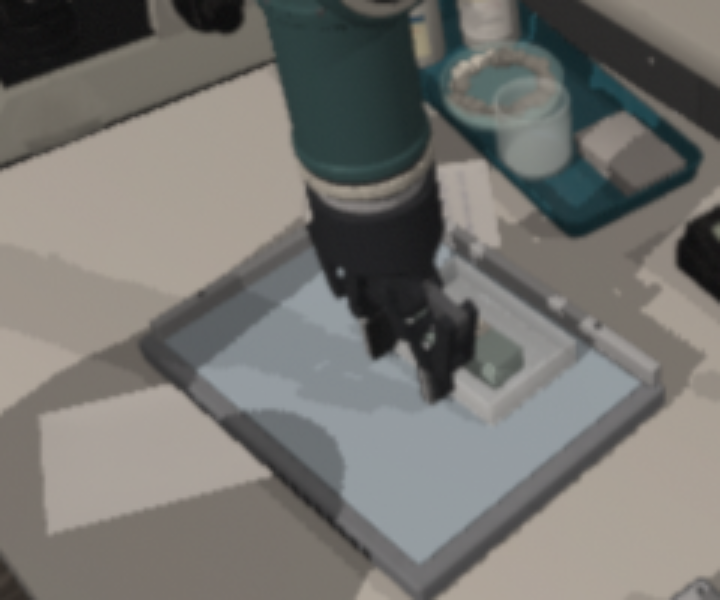

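Request:
{"op": "apply_moves", "data": {
  "plan": [
    [[-0.002, 0, 0, 0, 0, 0, -0.18], [-0.004, 0, 0, 0, 0, 0, -0.18], [-0.006, 0, 0, 0, 0, 0, -0.18], [-0.0075, 0, 0, 0, 0, 0, -0.18], [-0.009, 0, 0, 0, 0, 0, -0.18], [-0.01, 0, 0, 0, 0, 0, -0.18], [-0.011, 0, 0, 0, 0, 0, -0.18], [-0.012, 0, 0, 0, 0, 0, -0.18]]
  ]
}}

```text
time: 6.55
tool_pos: [0.5206, 0.0727, 0.0381]
tcp_rot: [0.105, -3.139, 0.0]
wrist_force: [-4.6, -0.4, 4.3]
width: 0.59
```

Request:
{"op": "apply_moves", "data": {
  "plan": [
    [[-0.0005, 0, 0, 0, 0, 0, -0.18], [-0.001, 0, 0, 0, 0, 0, -0.18], [-0.0015, 0, 0, 0, 0, 0, -0.18], [-0.002, 0, 0, 0, 0, 0, -0.18], [-0.002, 0, 0, 0, 0, 0, -0.18], [-0.002, 0, 0, 0, 0, 0, -0.18], [-0.002, 0, 0, 0, 0, 0, -0.18], [-0.002, 0, 0, 0, 0, 0, -0.18]]
  ]
}}

```text
time: 7.22
tool_pos: [0.523, 0.0728, 0.0381]
tcp_rot: [-0.105, 3.139, 0.0]
wrist_force: [-2.7, 0.1, 2.2]
width: 0.589
```

```bash
python3 - <<'E'
from h import *
s=readout.read_state(); im=snap("top","t5"); im2=snap("scene","s5"); im3=snap("wrist","w5")
print(s["tool_pos"].tolist(),s["tcp_rot"].tolist(),s["wrist_force"])
cv2.imwrite("pics/t5c.png",cv2.resize(im[200:320,170:330],None,fx=5,fy=5))
cv2.imwrite("pics/s5c.png",cv2.resize(im2[150:300,180:340],None,fx=4,fy=4))
E
```

```text
[0.5229789151597025, 0.07280344044020345, 0.03808384937579627] [-0.1046165007226444, 3.1393619262287027, 3.810381842982149e-05] [-2.73212893  0.11075779  2.21077682]
```

View pics/t5c.png

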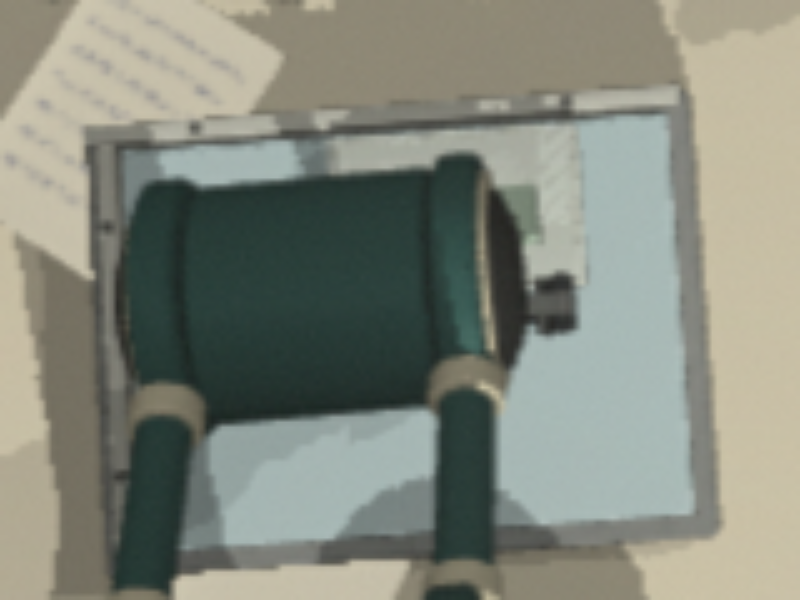

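View pics/s5c.png

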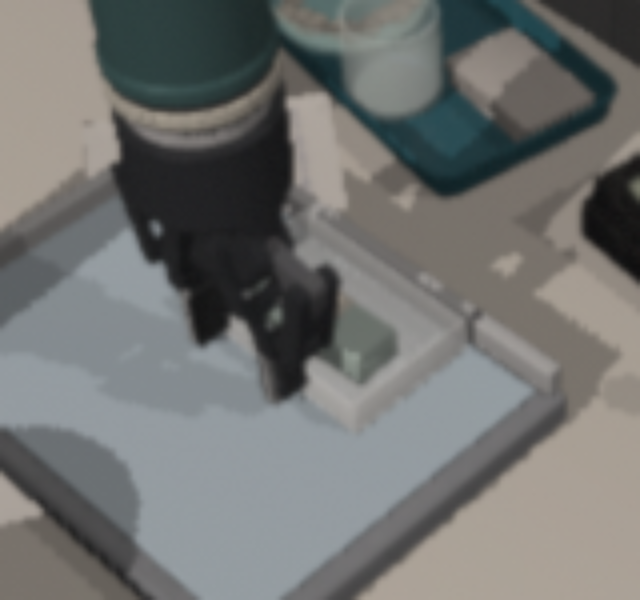

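View pics/w5.png

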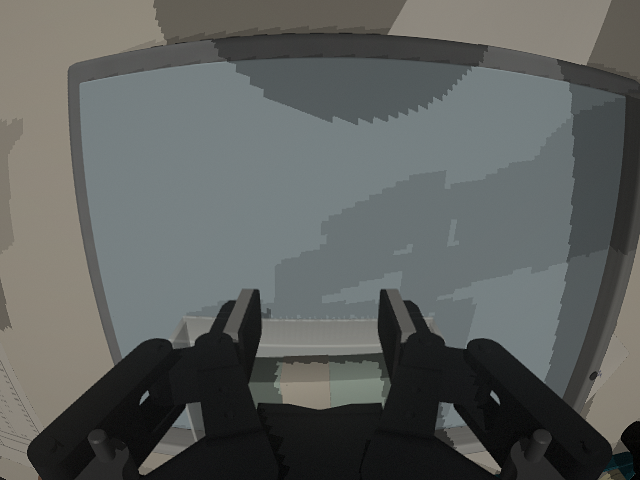

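Request:
{"op": "apply_moves", "data": {
  "plan": [
    [[-0.0005, 0, 0, 0, 0, 0, -0.18], [-0.001, 0, 0, 0, 0, 0, -0.18], [-0.0015, 0, 0, 0, 0, 0, -0.18], [-0.002, 0, 0, 0, 0, 0, -0.18], [-0.002, 0, 0, 0, 0, 0, -0.18], [-0.002, 0, 0, 0, 0, 0, -0.18], [-0.002, 0, 0, 0, 0, 0, -0.18], [-0.002, 0, 0, 0, 0, 0, -0.18]]
  ]
}}

```text
time: 8.03
tool_pos: [0.5251, 0.0729, 0.0381]
tcp_rot: [-0.105, 3.139, 0.0]
wrist_force: [-2.0, -1.2, 1.2]
width: 0.593
```

Request:
{"op": "apply_moves", "data": {
  "plan": [
    [[-0.0005, 0, 0, 0, 0, 0, -0.18], [-0.001, 0, 0, 0, 0, 0, -0.18], [-0.0015, 0, 0, 0, 0, 0, -0.18], [-0.002, 0, 0, 0, 0, 0, -0.18], [-0.002, 0, 0, 0, 0, 0, -0.18], [-0.002, 0, 0, 0, 0, 0, -0.18], [-0.002, 0, 0, 0, 0, 0, -0.18], [-0.002, 0, 0, 0, 0, 0, -0.18]]
  ]
}}

```text
time: 8.7
tool_pos: [0.5272, 0.0731, 0.0381]
tcp_rot: [-0.105, 3.139, 0.0]
wrist_force: [-0.2, -0.4, -0.5]
width: 0.593
```

Request:
{"op": "apply_moves", "data": {
  "plan": [
    [[-0.0005, 0, 0, 0, 0, 0, -0.18], [-0.001, 0, 0, 0, 0, 0, -0.18], [-0.0015, 0, 0, 0, 0, 0, -0.18], [-0.002, 0, 0, 0, 0, 0, -0.18], [-0.0025, 0, 0, 0, 0, 0, -0.18], [-0.003, 0, 0, 0, 0, 0, -0.18], [-0.003, 0, 0, 0, 0, 0, -0.18], [-0.003, 0, 0, 0, 0, 0, -0.18]]
  ]
}}

```text
time: 9.37
tool_pos: [0.5284, 0.0731, 0.038]
tcp_rot: [0.105, -3.137, 0.0]
wrist_force: [-8.1, -0.7, 5.2]
width: 0.591
```

```bash
python3 - <<'E'
from h import *
s=readout.read_state(); im=snap("top","t6"); im2=snap("scene","s6")
print(s["tool_pos"].tolist(),s["tcp_rot"].tolist(),s["wrist_force"])
cv2.imwrite("pics/t6c.png",cv2.resize(im[205:265,220:310],None,fx=8,fy=8))
cv2.imwrite("pics/s6c.png",cv2.resize(im2[190:290,230:330],None,fx=6,fy=6))
E
```

```text
[0.528404572339329, 0.07313822643490858, 0.03798582963890125] [0.10474161667422822, -3.136954838373559, 0.00032734159652363207] [-8.07199756 -0.67149613  5.1831753 ]
```

View pics/t6c.png

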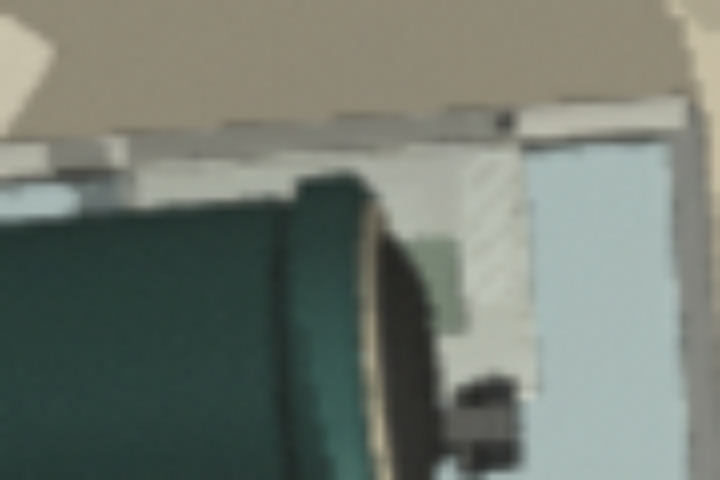

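View pics/s6c.png

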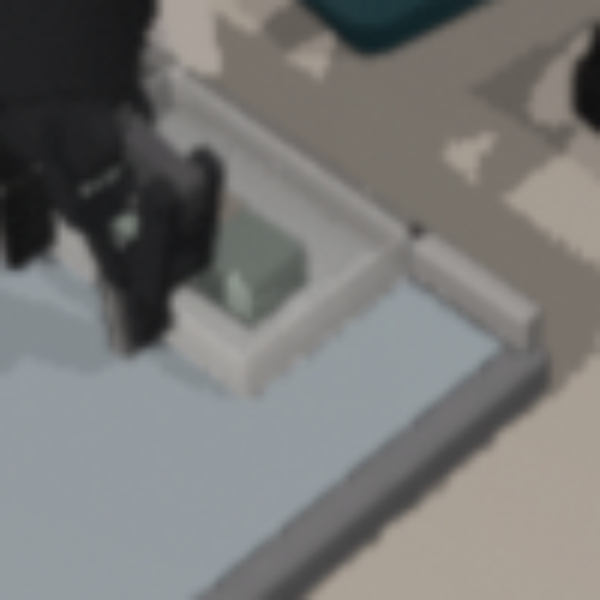

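```bash
python3 - <<'E'
from h import *
print(readout.read_state()["q"])
print(back("top",[(220+530/8,205+190/8)],.052))
E
python3 mv.py .579 -.004 .12 93.9
```

```text
[ 9.08541418e-02  2.02982892e-01  2.07189010e+00 -4.53499094e-05
  8.69566235e-01 -1.54665257e+00]
[[0.60669678 0.00804848 0.052     ]]
t 9.4667 pos [0.5284 0.0731 0.038 ] F [-7.22 -0.4   5.36] w 0.59
shift [-0.0451 -0.0803 -0.0821] turn [ 0.0007 -0.0007 -0.5004]
```

Request:
{"op": "apply_moves", "data": {
  "plan": [
    [[0.004, 0, 0, 0, 0, 0, -0.18], [0.015, 0, 0, 0, 0, 0, -0.18], [0.025, 0, -0.005, 0, 0, 0, -0.18], [0.03, 0, -0.03, 0, 0, 0, -0.18], [0.03, 0, -0.06, 0, 0, 0, -0.18], [0.03, 0, -0.085, 0, 0, 0.03, -0.18], [0.03, 0, -0.095, 0, 0, 0.06, 0], [0.03, 0, -0.095, 0, 0, 0.1, 0.3]]
  ]
}}

```text
time: 10.13
tool_pos: [0.5022, 0.0715, 0.1375]
tcp_rot: [0.393, 3.109, 0.003]
wrist_force: [-0.1, -1.3, -0.0]
width: 0.374
```

```bash
python3 mv.py .579 -.015 .13 -86.1
```

```text
t 10.1333 pos [0.5022 0.0715 0.1375] F [-0.14 -1.27 -0.04] w 0.374
shift [-0.0959 -0.0647  0.008 ] turn [0.0024 0.0016 0.3982]
```

Request:
{"op": "apply_moves", "data": {
  "plan": [
    [[-0.02, -0.01, 0, 0, 0, 0.04, 0.3], [-0.04, -0.02, 0, 0, 0, 0.08, 0.3], [-0.06, -0.035, 0, 0, 0, 0.12, 0.3], [-0.08, -0.05, 0, 0, 0, 0.16, 0.3], [-0.096, -0.065, 0.004, 0, 0, 0.2, 0.3], [-0.096, -0.065, 0.008, 0, 0, 0.24, 0.3], [-0.096, -0.065, 0.008, 0, 0, 0.28, 0.3], [-0.096, -0.065, 0.008, 0, 0, 0.32, 0.3]]
  ]
}}

```text
time: 10.8
tool_pos: [0.5764, -0.0157, 0.1249]
tcp_rot: [-1.843, -2.544, 0.0]
wrist_force: [-0.5, 0.2, -0.3]
width: 0.349
```

```bash
python3 mv.py .579 -.015 .10 -86.1
```

```text
t 10.8 pos [ 0.5764 -0.0157  0.1249] F [-0.47  0.22 -0.34] w 0.349
shift [-0.0001  0.0027  0.0249] turn [-0.     -0.      0.0792]
```

Request:
{"op": "apply_moves", "data": {
  "plan": [
    [[0, 0.002, 0.005, 0, 0, 0.03, 0.3], [0, 0.002, 0.012, 0, 0, 0.06, 0.3], [0, 0.002, 0.02, 0, 0, 0.079, 0.3], [0, 0.002, 0.025, 0, 0, 0.079, 0.3], [0, 0.002, 0.025, 0, 0, 0.079, 0.3], [0, 0.002, 0.025, 0, 0, 0.079, 0.3], [0, 0.002, 0.025, 0, 0, 0.079, 0.3], [0, 0.002, 0.025, 0, 0, 0.079, 0.3]]
  ]
}}

```text
time: 11.47
tool_pos: [0.5793, -0.0146, 0.1007]
tcp_rot: [2.134, 2.304, 0.001]
wrist_force: [0.1, -0.1, -0.2]
width: 0.348
```

```bash
python3 - <<'E'
from h import *
s=readout.read_state(); im=snap("wrist","w7"); im2=snap("scene","s7"); im3=snap("top","t7")
print(s["tool_pos"].tolist(),s["tcp_rot"].tolist(),s["wrist_force"])
cv2.imwrite("pics/s7c.png",cv2.resize(im2[150:300,180:340],None,fx=4,fy=4))
cv2.imwrite("pics/t7c.png",cv2.resize(im3[200:320,170:330],None,fx=5,fy=5))
E
python3 mv.py .579 -.015 .038 -86.1
```

```text
[0.579302320960464, -0.01459156081293523, 0.10074972673091673] [2.134236309667374, 2.3041065022488443, 0.0011629008215493935] [ 0.07320071 -0.11251291 -0.23283404]
t 11.6167 pos [ 0.5793 -0.0146  0.1006] F [-0.34 -0.    0.49] w 0.351
shift [-0.0004 -0.0004  0.0626] turn [0.0003 0.     0.0026]
```

View pics/w7.png

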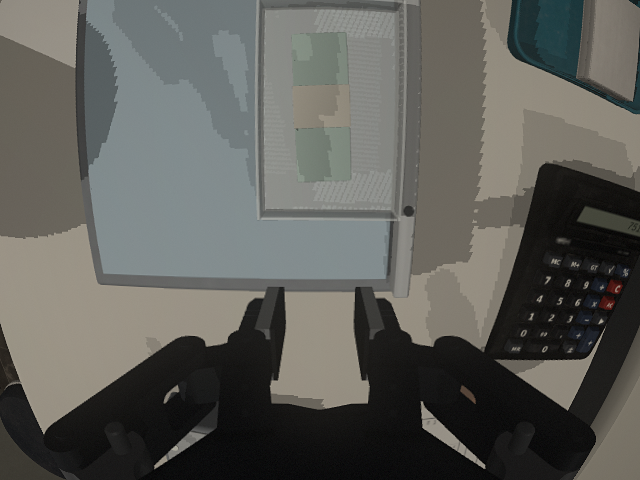

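View pics/s7c.png

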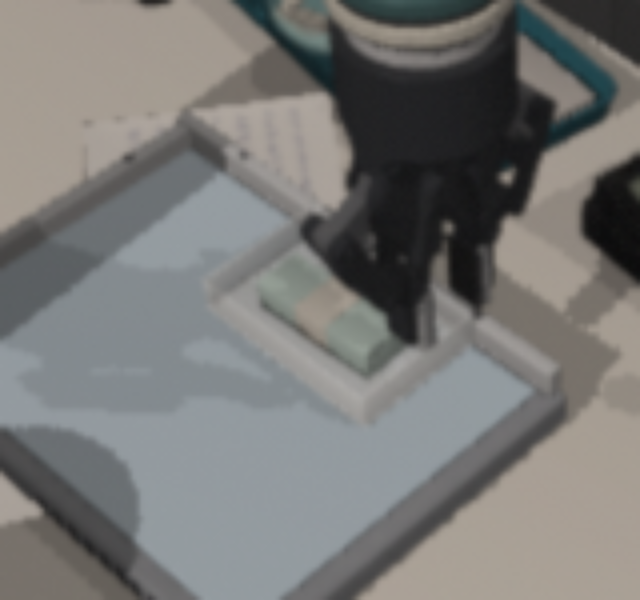

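View pics/t7c.png

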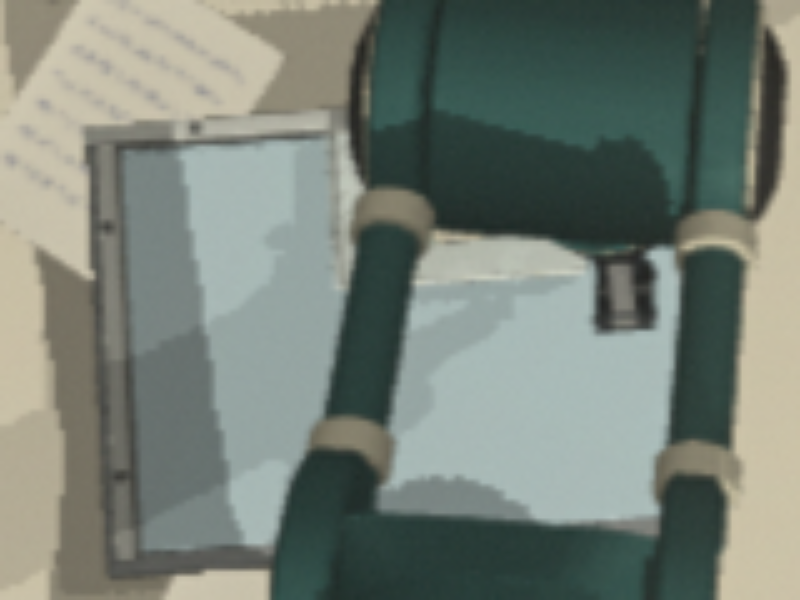

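```bash
python3 - <<'E'
from fit2 import *
pos=T([0.579302320960464,-0.01459156081293523,0.10074972673091673]);rot=T([2.134236309667374,2.3041065022488443,0.00116])
print(wback([(262,213),(395,211)],.052,pos,rot)); print("bottom",wback([(262,220),(390,219)],.03,pos,rot))
print("plate right edge",wback([(104,278),(385,278)],.03,pos,rot))
E
```

```text
plate wrist [0.5119 0.1016 0.0845] [ 1.1 -3.1  2.  -0.9 -0.5  1.4]
home [[0.5668 0.1765 0.03  ]]
plate top [0.514  0.0984 0.0638] [-0.9  0.3  0.6 -1.2  0.3  0.9]
home [[0.5704 0.1722 0.03  ]]
tray (array([0.482 , 0.0724, 0.2713]), [[-0.8, -0.4], [1.9, -0.6], [1.5, 1.6], [-1.1, 1.9], [-0.3, 0.2], [-0.1, -0.7]])
dots [[ 0.4699 -0.1974  0.0435]
 [ 0.5297 -0.1992  0.0435]
 [ 0.53   -0.3517  0.0435]
 [ 0.5876 -0.3661  0.0435]]
mid [ 0.4998 -0.1983  0.0435] yaw -0.029474741554426555 len 0.059827484312050525
mid [ 0.5588 -0.3589  0.0435] yaw -0.24505902475353752 len 0.059353578725978684
tip [[ 0.4828 -0.1967  0.0847]
 [ 0.5414 -0.3523  0.0847]]
top mid [ 0.4996 -0.1995  0.0435] yaw -0.037508905415884204 len 0.06044235410351139
top mid [ 0.5587 -0.361   0.0435] yaw -0.2498476600849061 len 0.06029555504455198
scene mid [ 0.4998 -0.1991  0.0435] yaw -0.03355374948358464 len 0.06043449059113573
scene mid [ 0.5583 -0.3602  0.0435] yaw -0.25505351702262724 len 0.059776310700137156
[[0.5462 0.0117 0.052 ]
 [0.617  0.0183 0.052 ]]
bottom [[0.5433 0.0018 0.03  ]
 [0.6197 0.0083 0.03  ]]
plate right edge [[ 0.4283 -0.0483  0.03  ]
 [ 0.6217 -0.0301  0.03  ]]
```

```bash
python3 - <<'E'
from fit import *
g=cv2.GaussianBlur(cv2.cvtColor(cv2.imread("pics/top0.png"),cv2.COLOR_BGR2GRAY),(0,0),.8).astype(float)
# fence outer (far) edge and inner dark line: for each column, rows 212..235
def rowedges(c0,c1,ra,rb,kind):
    P=[]
    for c in range(c0,c1):
        a,b=int(ra+(rb-ra)*(c-c0)/(c1-c0))-5,int(ra+(rb-ra)*(c-c0)/(c1-c0))+6
        col=g[a:b,c]
        i=np.argmin(col) if kind=="min" else np.argmax(np.abs(np.diff(col)))
        if kind=="min":
            if 0<i<len(col)-1:
                d=col[i-1]-2*col[i]+col[i+1]; i=i+.5*(col[i-1]-col[i+1])/d if d else i
            P.append((c,a+i))
        else: P.append((c,a+i+.5))
    return T(P)
for nm,args,z in (("fence inner dark",(205,300,229.5,223,"min"),.037),):
    P=rowedges(*args); W=back("top",P,z)
    for _ in range(3):
        k=np.polyfit(W[:,1],W[:,0],1); r=W[:,0]-np.polyval(k,W[:,1]); m=abs(r)<2.0e-3; W=W[m]
    print(nm,"yaw",-np.arctan(k[0]),"n",len(W),"rms",r.std(),"x at y=.1",np.polyval(k,.1))
gt=g.T
def coledges(r0,r1,ca,cb):
    P=[]
    for r in range(r0,r1):
        c=ca+(cb-ca)*(r-r0)/(r1-r0);a=int(c)-4; col=g[r,a:a+9]; i=np.argmin(col)
        if 0<i<8:
            d=col[i-1]-2*col[i]+col[i+1]; P.append((a+i+.5*(col[i-1]-col[i+1])/d if d else a+i,r))
    return T(P)
P=coledges(232,305,194.5,197.5); W=back("top",P,.037)
for _ in range(3):
    k=np.polyfit(W[:,0],W[:,1],1); r=W[:,1]-np.polyval(k,W[:,0]); W=W[abs(r)<2e-3]
print("stop yaw?",-np.arctan(-k[0])*-1,k,"y at x=.57",np.polyval(k,.57),len(W),r.std())
E
```

```text
fence inner dark yaw 0.07244921165164375 n 92 rms 0.00034751950148167614 x at y=.1 0.6163605692486466
stop yaw? -0.07352455808231706 [0.0737 0.1922] y at x=.57 0.23413926211972053 67 0.00021883017463265343
```

Request:
{"op": "apply_moves", "data": {
  "plan": [
    [[0, 0, 0.02, 0, 0, 0.001, 0.3], [0, 0, 0.04, 0, 0, 0.001, 0.3], [0, 0, 0.055, 0, 0, 0.001, 0.3], [0, 0, 0.061, 0, 0, 0.001, 0.3], [0, 0, 0.062, 0, 0, 0.001, 0.3], [0, 0, 0.062, 0, 0, 0.001, 0.3], [0.004, 0, 0.062, 0, 0, 0.001, 0.3], [0.008, 0, 0.062, 0, 0, 0.001, 0.3]]
  ]
}}

```text
time: 12.28
tool_pos: [0.5795, -0.0065, 0.0394]
tcp_rot: [2.139, 2.299, 0.003]
wrist_force: [0.0, -0.1, -0.3]
width: 0.355
```

Request:
{"op": "apply_moves", "data": {
  "plan": [
    [[0.004, 0, 0, 0, 0, 0, 0.3], [0.008, 0, 0, 0, 0, 0, 0.3], [0.012, 0, 0, 0, 0, 0, 0.3], [0.016, 0, 0, 0, 0, 0, 0.3], [0.02, 0, 0, 0, 0, 0, 0.3], [0.024, 0, 0, 0, 0, 0, 0.3], [0.028, 0, 0, 0, 0, 0, 0.3], [0.032, 0, 0, 0, 0, 0, 0.3]]
  ]
}}

```text
time: 12.95
tool_pos: [0.5762, 0.0255, 0.0383]
tcp_rot: [2.139, 2.3, 0.0]
wrist_force: [0.6, -5.2, 4.1]
width: 0.349
```

```bash
python3 - <<'E'
from h import *
s=readout.read_state(); im=snap("wrist","w8"); im2=snap("scene","s8")
print(s["tool_pos"].tolist(),s["tcp_rot"].tolist(),s["wrist_force"])
cv2.imwrite("pics/s8c.png",cv2.resize(im2[150:300,180:340],None,fx=4,fy=4))
E
```

```text
[0.5761964304951692, 0.025544678294173003, 0.03827483115766511] [2.1390850868429796, 2.3002237391768627, 0.0003044039490977587] [ 0.5706581  -5.24435039  4.11681375]
```

View pics/w8.png

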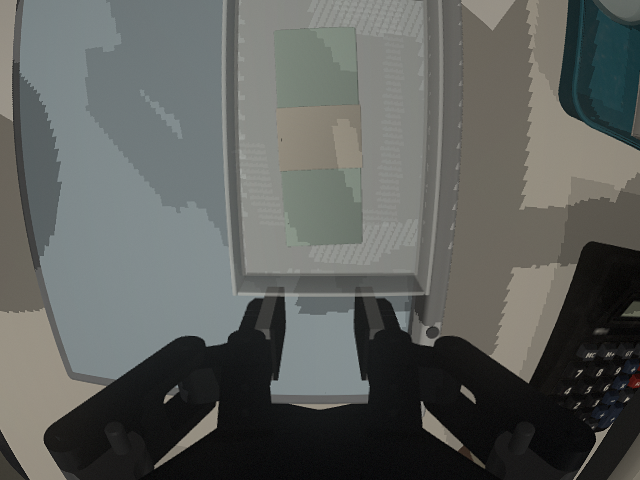

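View pics/s8c.png

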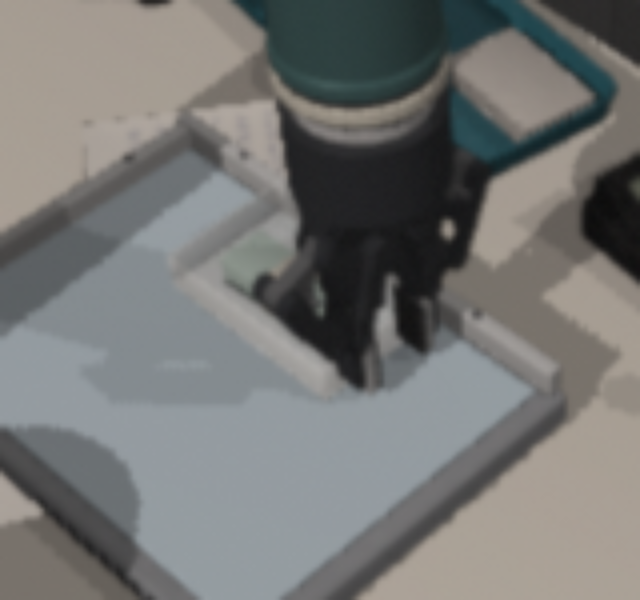

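Request:
{"op": "apply_moves", "data": {
  "plan": [
    [[0.004, 0, 0, 0, 0, 0, 0.3], [0.008, 0, 0, 0, 0, 0, 0.3], [0.012, 0, 0, 0, 0, 0, 0.3], [0.016, 0, 0, 0, 0, 0, 0.3], [0.02, 0, 0, 0, 0, 0, 0.3], [0.024, 0, 0, 0, 0, 0, 0.3], [0.028, 0, 0, 0, 0, 0, 0.3], [0.032, 0, 0, 0, 0, 0, 0.3]]
  ]
}}

```text
time: 13.72
tool_pos: [0.5733, 0.0578, 0.0378]
tcp_rot: [-2.139, -2.3, 0.001]
wrist_force: [0.7, -1.2, 0.4]
width: 0.35
```

Request:
{"op": "apply_moves", "data": {
  "plan": [
    [[0.004, 0, 0, 0, 0, 0, 0.3], [0.008, 0, 0, 0, 0, 0, 0.3], [0.012, 0, 0, 0, 0, 0, 0.3], [0.016, 0, 0, 0, 0, 0, 0.3], [0.02, 0, 0, 0, 0, 0, 0.3], [0.024, 0, 0, 0, 0, 0, 0.3], [0.028, 0, 0, 0, 0, 0, 0.3], [0.032, 0, 0, 0, 0, 0, 0.3]]
  ]
}}

```text
time: 14.38
tool_pos: [0.5712, 0.0896, 0.038]
tcp_rot: [-2.139, -2.301, 0.0]
wrist_force: [-0.8, -2.0, -1.6]
width: 0.352
```

```bash
python3 - <<'E'
from h import *
s=readout.read_state(); im=snap("wrist","w9"); im2=snap("scene","s9")
print(s["tool_pos"].tolist(),s["tcp_rot"].tolist(),s["wrist_force"])
cv2.imwrite("pics/s9c.png",cv2.resize(im2[150:300,140:300],None,fx=4,fy=4))
E
```

```text
[0.5712394486001163, 0.08956586283575867, 0.03800320382100769] [-2.1391981617564064, -2.3005727368453175, 0.00013530209107577972] [-0.81397123 -2.04471512 -1.55943902]
```

View pics/w9.png

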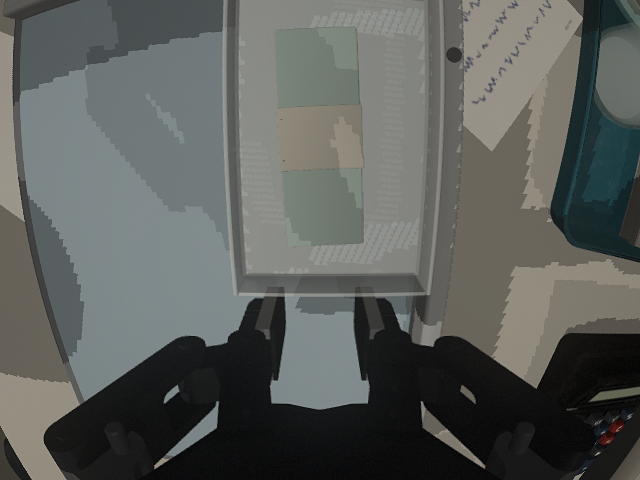

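View pics/s9c.png

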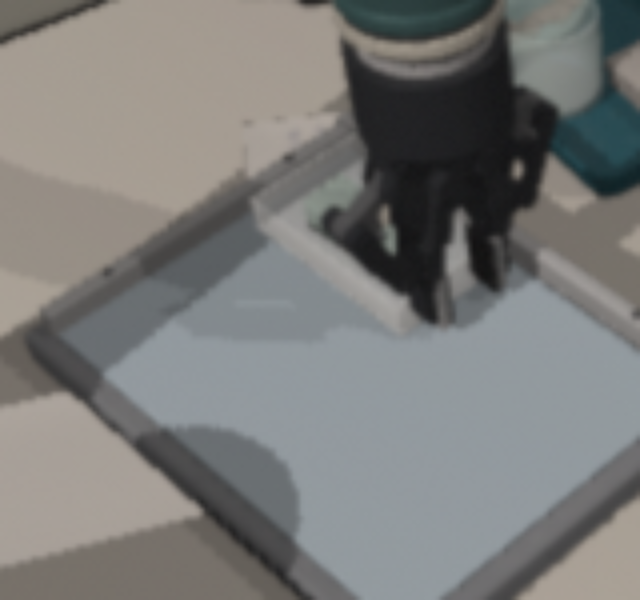

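Tray is squarely following the fence; about 13 mm left by estimate. Approaching the stop more slowly.

Request:
{"op": "apply_moves", "data": {
  "plan": [
    [[0.002, 0, 0, 0, 0, 0, 0.3], [0.004, 0, 0, 0, 0, 0, 0.3], [0.0055, 0, 0, 0, 0, 0, 0.3], [0.007, 0, 0, 0, 0, 0, 0.3], [0.008, 0, 0, 0, 0, 0, 0.3], [0.009, 0, 0, 0, 0, 0, 0.3], [0.0095, 0, 0, 0, 0, 0, 0.3], [0.01, 0, 0, 0, 0, 0, 0.3]]
  ]
}}

```text
time: 15.15
tool_pos: [0.5708, 0.099, 0.0382]
tcp_rot: [2.139, 2.3, 0.0]
wrist_force: [-0.3, -2.8, 0.6]
width: 0.349
```

Request:
{"op": "apply_moves", "data": {
  "plan": [
    [[0.0005, 0, 0, 0, 0, 0, 0.3], [0.001, 0, 0, 0, 0, 0, 0.3], [0.0015, 0, 0, 0, 0, 0, 0.3], [0.002, 0, 0, 0, 0, 0, 0.3], [0.0025, 0, 0, 0, 0, 0, 0.3], [0.003, 0, 0, 0, 0, 0, 0.3], [0.003, 0, 0, 0, 0, 0, 0.3], [0.003, 0, 0, 0, 0, 0, 0.3]]
  ]
}}

```text
time: 15.82
tool_pos: [0.5705, 0.1022, 0.0382]
tcp_rot: [2.139, 2.301, 0.0]
wrist_force: [0.6, -3.0, 2.0]
width: 0.35
```

Request:
{"op": "apply_moves", "data": {
  "plan": [
    [[0.0005, 0, 0, 0, 0, 0, 0.3], [0.001, 0, 0, 0, 0, 0, 0.3], [0.0015, 0, 0, 0, 0, 0, 0.3], [0.002, 0, 0, 0, 0, 0, 0.3], [0.002, 0, 0, 0, 0, 0, 0.3], [0.002, 0, 0, 0, 0, 0, 0.3], [0.002, 0, 0, 0, 0, 0, 0.3], [0.002, 0, 0, 0, 0, 0, 0.3]]
  ]
}}

```text
time: 16.48
tool_pos: [0.5705, 0.103, 0.0382]
tcp_rot: [2.138, 2.3, -0.002]
wrist_force: [0.1, -6.8, 3.0]
width: 0.35
```

```bash
python3 - <<'E'
from h import *
s=readout.read_state(); im=snap("wrist","w10"); im2=snap("scene","s10"); im3=snap("top","t10")
print(s["tool_pos"].tolist(),s["tcp_rot"].tolist(),s["wrist_force"])
cv2.imwrite("pics/s10c.png",cv2.resize(im2[150:270,180:300],None,fx=5,fy=5))
cv2.imwrite("pics/t10c.png",cv2.resize(im3[205:265,180:260],None,fx=8,fy=8))
E
```

```text
[0.5704883145360141, 0.10299063781461494, 0.03823340869991598] [2.137870370433835, 2.3000466572495895, -0.0015841408905195413] [ 0.13008894 -6.7818969   3.03717524]
```

View pics/s10c.png

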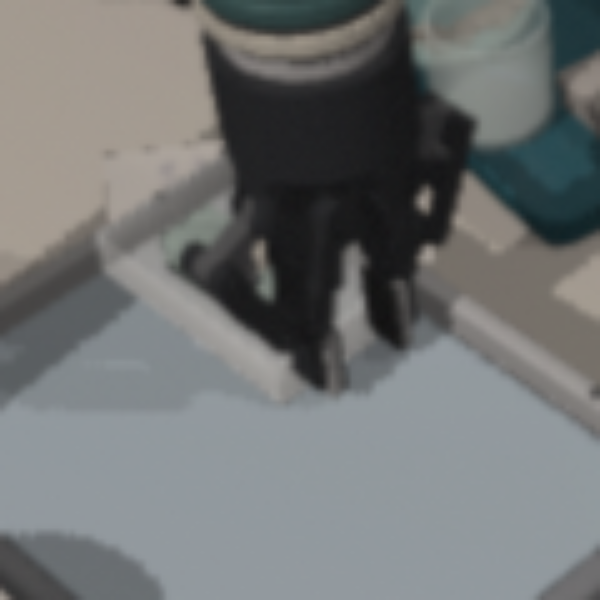

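View pics/t10c.png

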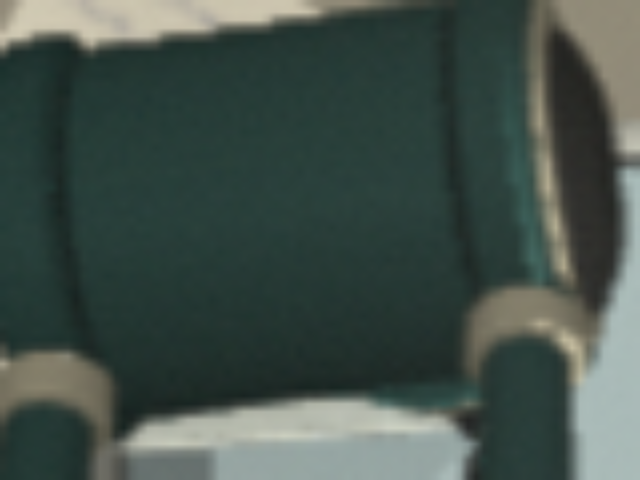

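View pics/w10.png

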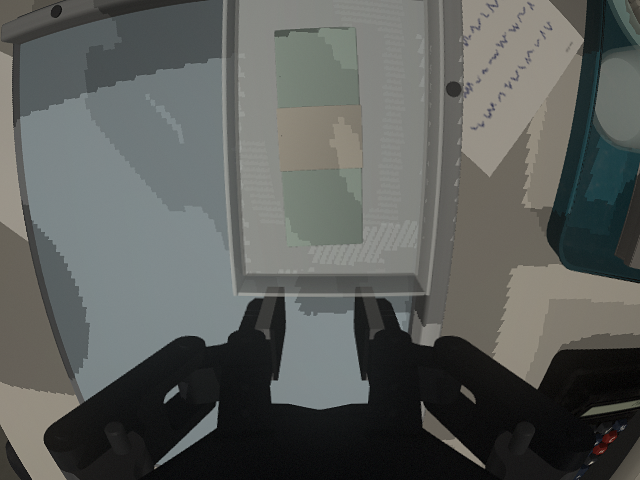

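Request:
{"op": "apply_moves", "data": {
  "plan": [
    [[0.0005, 0, 0, 0, 0, 0, 0.3], [0.001, 0, 0, 0, 0, 0, 0.3], [0.001, 0, 0, 0, 0, 0, 0.3], [0.001, 0, 0, 0, 0, 0, 0.3], [0.001, 0, 0, 0, 0, 0, 0.3], [0, 0, 0, 0, 0, 0, 0.3], [-0.002, 0, 0, 0, 0, 0, 0.3], [-0.006, 0, 0, 0, 0, 0, 0.3]]
  ]
}}

```text
time: 17.3
tool_pos: [0.5703, 0.0988, 0.0378]
tcp_rot: [-2.139, -2.3, -0.001]
wrist_force: [0.9, 0.5, -0.2]
width: 0.35
```

Request:
{"op": "apply_moves", "data": {
  "plan": [
    [[-0.01, 0, 0, 0, 0, 0, 0.3], [-0.02, 0, -0.01, 0, 0, 0, 0.3], [-0.025, 0, -0.04, 0, 0, 0, 0.3], [-0.025, 0, -0.08, 0, 0, 0, 0.3], [-0.025, 0, -0.11, 0, 0, -0.03, 0.3], [-0.025, 0.02, -0.12, 0, 0, -0.07, 0.1], [-0.025, 0.05, -0.12, 0, 0, -0.11, 0], [-0.025, 0.08, -0.12, 0, 0, -0.15, -0.18]]
  ]
}}

```text
time: 17.97
tool_pos: [0.6541, 0.0784, 0.1615]
tcp_rot: [1.536, 2.736, 0.004]
wrist_force: [0.1, -0.3, -0.3]
width: 0.584
```

```bash
python3 mv.py .503 .165 .12 4.2
```

```text
t 17.9667 pos [0.6541 0.0784 0.1615] F [ 0.07 -0.33 -0.29] w 0.584
shift [ 0.1527 -0.084   0.0409] turn [ 0.0008  0.0012 -0.349 ]
```

Request:
{"op": "apply_moves", "data": {
  "plan": [
    [[0.02, -0.01, 0, 0, 0, -0.04, -0.18], [0.05, -0.03, 0, 0, 0, -0.08, -0.18], [0.08, -0.05, 0, 0, 0, -0.12, -0.18], [0.11, -0.07, 0, 0, 0, -0.16, -0.18], [0.14, -0.08, 0, 0, 0, -0.2, -0.18], [0.154, -0.08, 0, 0, 0, -0.24, -0.18], [0.154, -0.08, 0, 0, 0, -0.28, -0.18], [0.154, -0.08, 0, 0, 0, -0.32, -0.18]]
  ]
}}

```text
time: 18.63
tool_pos: [0.5035, 0.17, 0.1588]
tcp_rot: [0.033, 3.141, 0.001]
wrist_force: [0.1, 0.0, -0.4]
width: 0.591
```

```bash
python3 mv.py .503 .169 .10 4.2;python3 - <<'E'
from h import *
im=snap("wrist","w11"); im2=snap("scene","s11"); im3=snap("top","t11")
cv2.imwrite("pics/s11c.png",cv2.resize(im2[150:270,180:300],None,fx=5,fy=5))
cv2.imwrite("pics/t11c.png",cv2.resize(im3[205:265,180:260],None,fx=8,fy=8))
E
```

```text
t 18.6333 pos [0.5035 0.17   0.1588] F [ 0.05  0.01 -0.4 ] w 0.591
shift [ 0.0005 -0.0011  0.0588] turn [ 0.0001  0.0002 -0.0301]
```

View pics/s11c.png

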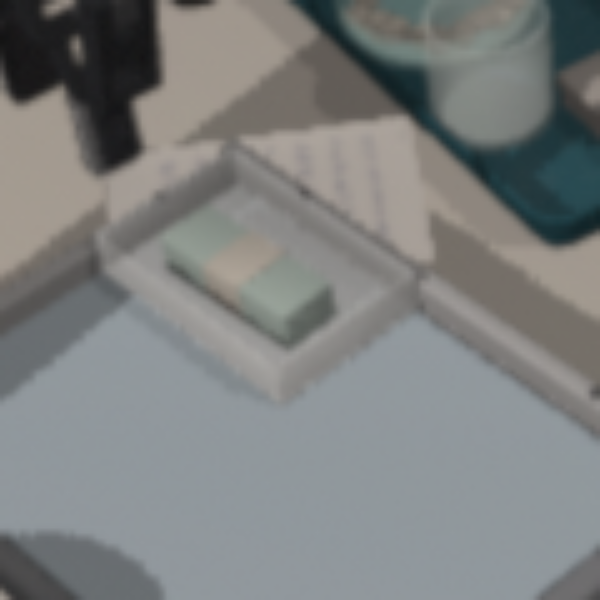

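View pics/w11.png

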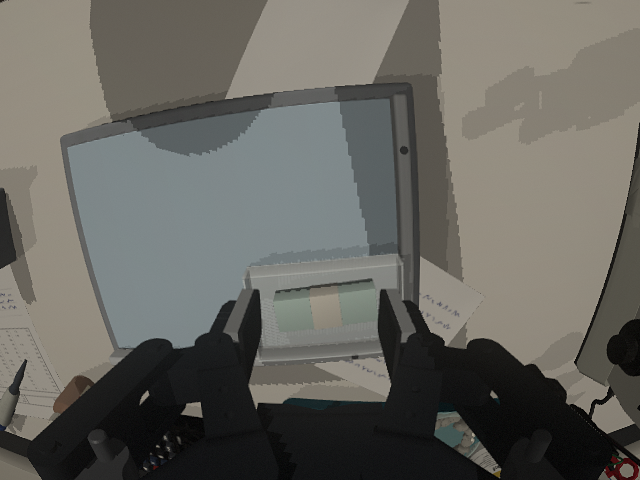

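View pics/t11c.png

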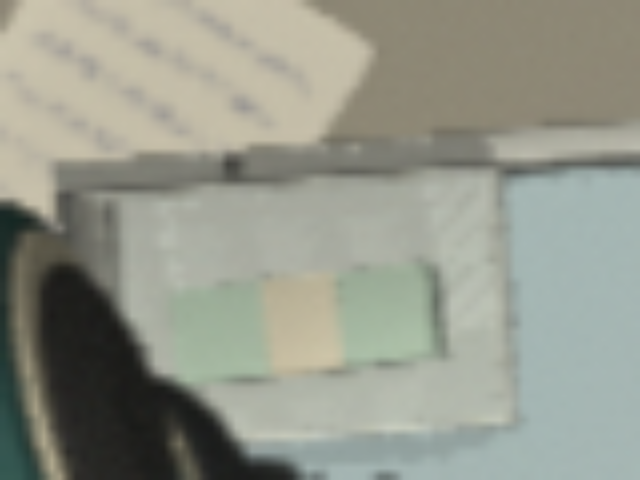

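Request:
{"op": "apply_moves", "data": {
  "plan": [
    [[0, -0.009, 0.03, 0, 0, -0.03, -0.18], [0, -0.009, 0.06, 0, 0, -0.03, -0.18], [0, -0.009, 0.09, 0, 0, -0.03, -0.18], [0, -0.009, 0.11, 0, 0, -0.03, -0.18], [0, -0.009, 0.12, 0, 0, -0.03, -0.18], [0, -0.009, 0.12, 0, 0, -0.03, -0.18], [-0.004, -0.009, 0.12, 0, 0, -0.03, -0.18], [-0.008, -0.009, 0.12, 0, 0, -0.03, -0.18]]
  ]
}}

```text
time: 19.45
tool_pos: [0.5138, 0.1607, 0.0397]
tcp_rot: [-0.101, 3.137, 0.001]
wrist_force: [0.6, 0.2, 0.0]
width: 0.591
```

```bash
python3 mv.py .522 .163 .038 4.2
```

```text
t 19.45 pos [0.5138 0.1607 0.0397] F [0.59 0.25 0.03] w 0.591
shift [-0.0083  0.0018  0.0017] turn [ 0.0002  0.0009 -0.0029]
```

Request:
{"op": "apply_moves", "data": {
  "plan": [
    [[-0.002, 0, 0, 0, 0, -0.003, -0.18], [-0.004, 0, 0, 0, 0, -0.003, -0.18], [-0.006, 0, 0, 0, 0, -0.003, -0.18], [-0.0075, 0, 0, 0, 0, -0.003, -0.18], [-0.008, 0, 0, 0, 0, -0.003, -0.18], [-0.0085, 0, 0, 0, 0, -0.003, -0.18], [-0.009, 0, 0, 0, 0, -0.003, -0.18], [-0.009, 0, 0, 0, 0, -0.003, -0.18]]
  ]
}}

```text
time: 20.12
tool_pos: [0.5209, 0.161, 0.038]
tcp_rot: [0.117, -3.139, 0.0]
wrist_force: [-0.9, -0.1, -0.5]
width: 0.59
```

Request:
{"op": "apply_moves", "data": {
  "plan": [
    [[-0.0005, 0, 0, 0, 0, 0, -0.18], [-0.001, 0, 0, 0, 0, 0, -0.18], [-0.0015, 0, 0, 0, 0, 0, -0.18], [-0.002, 0, 0, 0, 0, 0, -0.18], [-0.0025, 0, 0, 0, 0, 0, -0.18], [-0.0025, 0, 0, 0, 0, 0, -0.18], [-0.0025, 0, 0, 0, 0, 0, -0.18], [-0.0025, 0, 0, 0, 0, 0, -0.18]]
  ]
}}

```text
time: 20.78
tool_pos: [0.5212, 0.1609, 0.0378]
tcp_rot: [0.117, -3.135, 0.001]
wrist_force: [-6.8, -0.8, 6.6]
width: 0.59
```

Request:
{"op": "apply_moves", "data": {
  "plan": [
    [[-0.0005, 0, 0, 0, 0, 0, -0.18], [-0.001, 0, 0, 0, 0, 0, -0.18], [-0.001, 0, 0, 0, 0, 0, -0.18], [-0.001, 0, 0, 0, 0, 0, -0.18], [0.001, 0, 0, 0, 0, 0, -0.18], [0.006, 0, 0, 0, 0, 0, -0.18], [0.02, 0, 0, 0, 0, 0, -0.18], [0.03, 0, -0.01, 0, 0, 0, -0.18]]
  ]
}}

```text
time: 21.45
tool_pos: [0.4917, 0.1585, 0.0463]
tcp_rot: [0.117, -3.136, 0.001]
wrist_force: [0.2, -1.6, -0.2]
width: 0.593
```

Request:
{"op": "apply_moves", "data": {
  "plan": [
    [[0.01, 0, -0.03, 0, 0, 0, 0.3], [0.02, 0, -0.07, 0, 0, 0, 0.6], [0.03, -0.04, -0.1, 0, 0, 0, 1], [0.04, -0.08, -0.12, 0, 0, 0, 1], [0.05, -0.12, -0.13, 0, 0, 0, 1], [0.06, -0.16, -0.13, 0, 0, 0, 1], [0.06, -0.2, -0.13, 0, 0, 0, 1], [0.06, -0.24, -0.13, 0, 0, 0, 1]]
  ]
}}

```text
time: 22.12
tool_pos: [0.451, -0.0773, 0.1793]
tcp_rot: [-0.119, 3.136, -0.002]
wrist_force: [1.0, 0.8, -0.1]
width: 0.0
```

```bash
python3 mv.py .455 -.199 .13 -1.9;python3 - <<'E'
from h import *
im2=snap("scene","s12"); im3=snap("top","t12")
cv2.imwrite("pics/s12c.png",cv2.resize(im2[150:270,180:300],None,fx=5,fy=5))
cv2.imwrite("pics/t12c.png",cv2.resize(im3[205:265,180:260],None,fx=8,fy=8))
E
```

```text
t 22.1167 pos [ 0.451  -0.0773  0.1793] F [ 1.04  0.83 -0.1 ] w 0.0
shift [ 0.0054 -0.1215  0.0494] turn [-0.0003  0.0012  0.0346]
```

View pics/s12c.png

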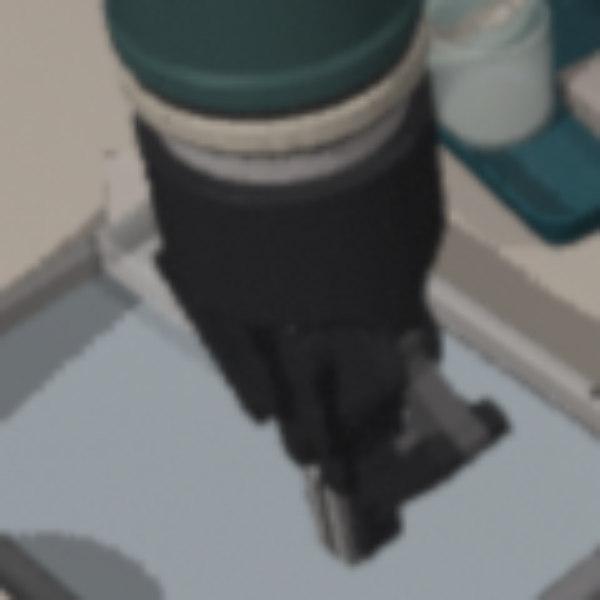

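View pics/t12c.png

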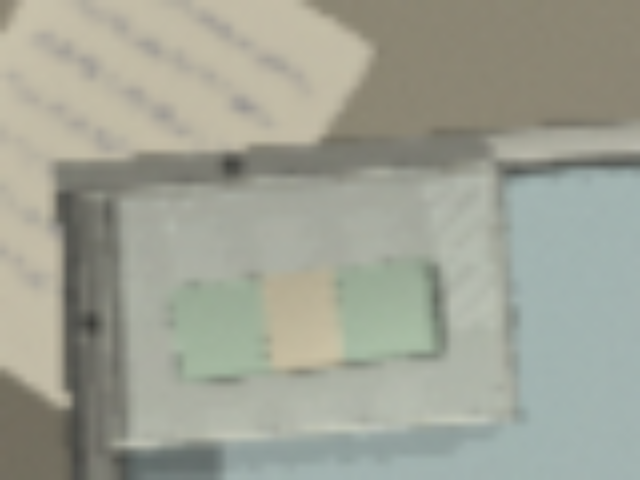

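```bash
python3 - <<'E'
from fit import *
q=lambda u,v:(180+u/8-.4375,205+v/8-.4375)
o={"top":[((39,60,52),q(118,190)),((39,-60,52),q(498,165)),((-39,-60,52),q(517,416)),((-39,60,52),q(115,444))]}
p,r=fit(o,[.57,.17,.07]); print(p,r.round(1).tolist())
# plate pts in top0: fence inner line: x at y=.1 .6164 slope; stop inner y=.1922+.0737x
th=.073; 
# intersection corner
A=np.array([[1,np.tan(.0725)],[-.0737,1]]); b=np.array([.6164+np.tan(.0725)*.1,.1922]); c=np.linalg.solve(A,b); print("corner",c)
R2=np.array([[np.cos(th),-np.sin(th)],[np.sin(th),np.cos(th)]]); print("home",c+R2@[-.039,-.06])
im=cv2.imread("pics/top0.png"); 
a=cv2.imread("pics/t12.png")
cv2.imwrite("pics/t12d.png",cv2.resize(np.hstack([im[215:265,180:215],a[215:265,180:215]]),None,fx=11,fy=11,interpolation=cv2.INTER_CUBIC))
E
```

```text
[0.5734 0.1709 0.0651] [[-1.5, -0.4], [0.7, -0.4], [-0.0, 0.6], [0.3, 0.2]]
corner [0.6065 0.2369]
home [0.5719 0.1742]
```

View pics/t12d.png

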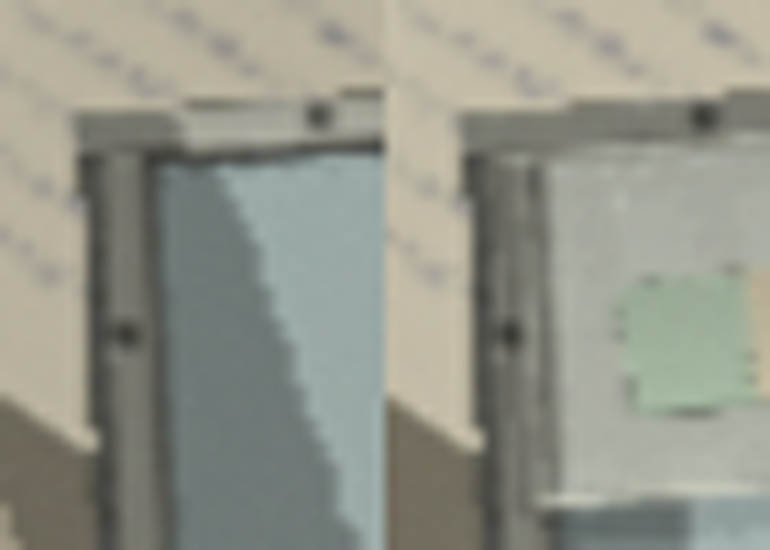

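Request:
{"op": "apply_moves", "data": {
  "plan": [
    [[0.006, -0.03, 0, 0, 0, 0.01, 1], [0.006, -0.06, 0, 0, 0, 0.02, 1], [0.006, -0.09, 0.02, 0, 0, 0.03, 1], [0.006, -0.115, 0.04, 0, 0, 0.034, 1], [0.006, -0.122, 0.06, 0, 0, 0.034, 1], [0.006, -0.122, 0.08, 0, 0, 0.034, 1], [0.006, -0.122, 0.085, 0, 0, 0.034, 1], [0.006, -0.122, 0.085, 0, 0, 0.034, 1]]
  ]
}}

```text
time: 22.88
tool_pos: [0.4527, -0.1964, 0.091]
tcp_rot: [-0.05, -3.137, -0.003]
wrist_force: [-0.3, 0.9, 0.4]
width: -0.001
```

```bash
python3 mv.py .455 -.199 .071 -1.9;python3 - <<'E'
from h import *
s=readout.read_state(); im=snap("wrist","w13"); im2=snap("scene","s13")
cv2.imwrite("pics/s13c.png",cv2.resize(im2[270:390,270:390],None,fx=5,fy=5))
E
```

```text
t 22.8833 pos [ 0.4527 -0.1964  0.091 ] F [-0.29  0.91  0.41] w -0.001
shift [-0.0025 -0.0026  0.0199] turn [ 0.0007 -0.0013  0.0004]
```

View pics/s13c.png

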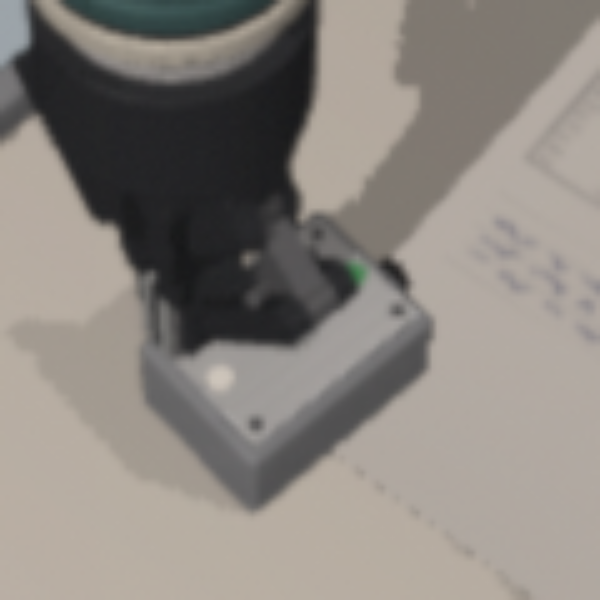

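View pics/w13.png

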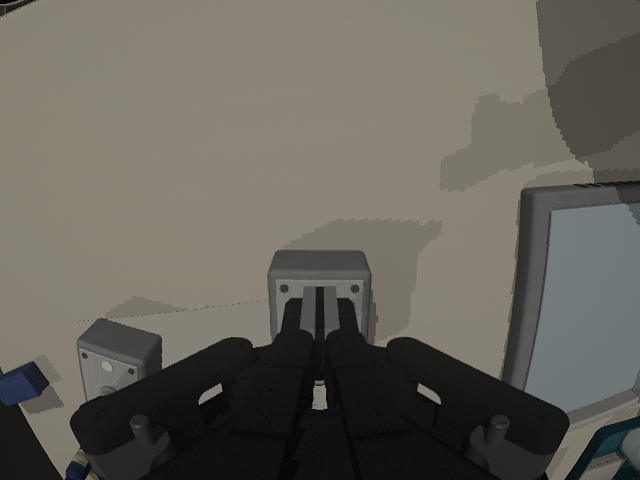

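Request:
{"op": "apply_moves", "data": {
  "plan": [
    [[0, -0.002, 0.01, 0, 0, 0, 1], [0, -0.002, 0.018, 0, 0, 0, 1], [0, -0.002, 0.02, 0, 0, 0, 1], [-0.003, -0.002, 0.02, 0, 0, 0, 1], [-0.007, -0.002, 0.02, 0, 0, 0, 1], [-0.011, -0.002, 0.02, 0, 0, 0, 1], [-0.015, -0.002, 0.02, 0, 0, 0, 1], [-0.019, -0.002, 0.02, 0, 0, 0, 1]]
  ]
}}

```text
time: 23.65
tool_pos: [0.4736, -0.2004, 0.0733]
tcp_rot: [-0.05, -3.141, 0.0]
wrist_force: [-1.5, 0.1, 1.4]
width: -0.003
```

Request:
{"op": "apply_moves", "data": {
  "plan": [
    [[-0.003, 0, 0, 0, 0, 0, 1], [-0.006, 0, 0, 0, 0, 0, 1], [-0.009, 0, 0, 0, 0, 0, 1], [-0.012, 0, 0, 0, 0, 0, 1], [-0.014, 0, 0, 0, 0, 0, 1], [-0.016, 0, 0, 0, 0, 0, 1], [-0.016, 0, 0, 0, 0, 0, 1], [-0.016, 0, 0, 0, 0, 0, 1]]
  ]
}}

```text
time: 24.32
tool_pos: [0.4893, -0.2008, 0.073]
tcp_rot: [-0.05, -3.141, 0.0]
wrist_force: [-0.2, -0.6, -0.6]
width: 0.001
```

```bash
python3 mv.py .489 -.199 .071 -1.9;python3 - <<'E'
from h import *
im2=snap("scene","s14"); im3=snap("top","t14")
cv2.imwrite("pics/s14c.png",cv2.resize(im2[270:390,270:390],None,fx=5,fy=5))
cv2.imwrite("pics/t14c.png",cv2.resize(im3[230:310,330:410],None,fx=6,fy=6))
E
```

```text
t 24.3167 pos [ 0.4893 -0.2008  0.073 ] F [-0.24 -0.56 -0.61] w 0.001
shift [0.0003 0.0018 0.002 ] turn [-0.     -0.      0.0004]
```

View pics/s14c.png

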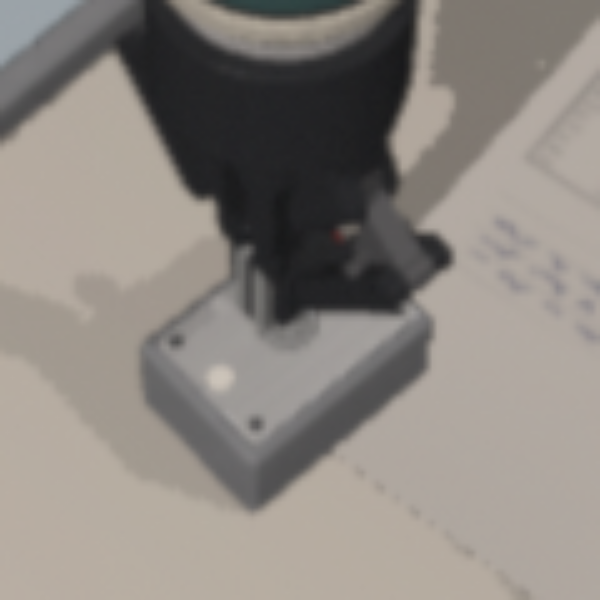

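Request:
{"op": "apply_moves", "data": {
  "plan": [
    [[0.01, 0, 0, 0, 0, 0, 1], [0.025, 0, 0, 0, 0, 0, 1], [0.035, 0, -0.01, 0, 0, 0, 1], [0.04, 0, -0.04, 0, 0, 0, 1], [0.05, 0, -0.08, 0, 0, 0, 1], [0.05, 0.02, -0.12, 0, 0, 0, 1], [0.05, 0.06, -0.14, 0, 0, 0, 1], [0.05, 0.1, -0.14, 0, 0, 0, 1]]
  ]
}}

```text
time: 25.08
tool_pos: [0.4447, -0.1039, 0.2188]
tcp_rot: [0.057, 3.131, -0.005]
wrist_force: [1.0, 1.5, 0.5]
width: -0.001
```

Request:
{"op": "apply_moves", "data": {
  "plan": [
    [[0, 0, 0, 0, 0, 0, 1], [0, 0, 0, 0, 0, 0, 1], [0, 0, 0, 0, 0, 0, 1], [0, 0, 0, 0, 0, 0, 1], [0, 0, 0, 0, 0, 0, 1], [0, 0, 0, 0, 0, 0, 1], [0, 0, 0, 0, 0, 0, 1], [0, 0, 0, 0, 0, 0, 1]]
  ]
}}

```text
time: 25.75
tool_pos: [0.4421, -0.1032, 0.2125]
tcp_rot: [-0.052, -3.14, -0.0]
wrist_force: [-0.6, -0.0, 0.6]
width: -0.003
```

```bash
python3 - <<'E'
from h import *
im2=snap("scene","s15"); im3=snap("top","t15")
print(readout.read_state()["tool_pos"],readout.read_state()["wrist_force"])
cv2.imwrite("pics/s15c.png",cv2.resize(im2[140:440,150:500],None,fx=2.2,fy=2))
cv2.imwrite("pics/t15c.png",cv2.resize(im3[160:320,180:480],None,fx=2.66,fy=2.66))
E
```

```text
[ 0.44224941 -0.10291325  0.21265107] [ 0.02280309 -0.0447624  -0.08097187]
```

View pics/s15c.png

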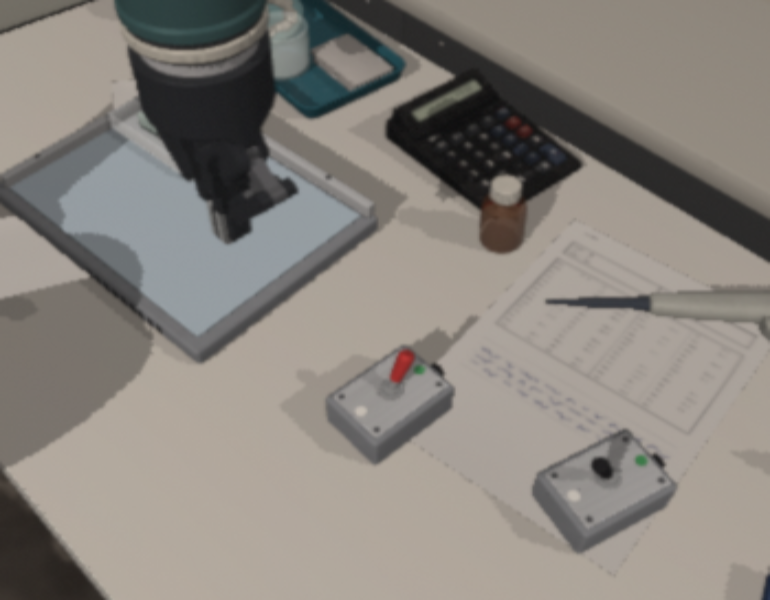

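View pics/t15c.png

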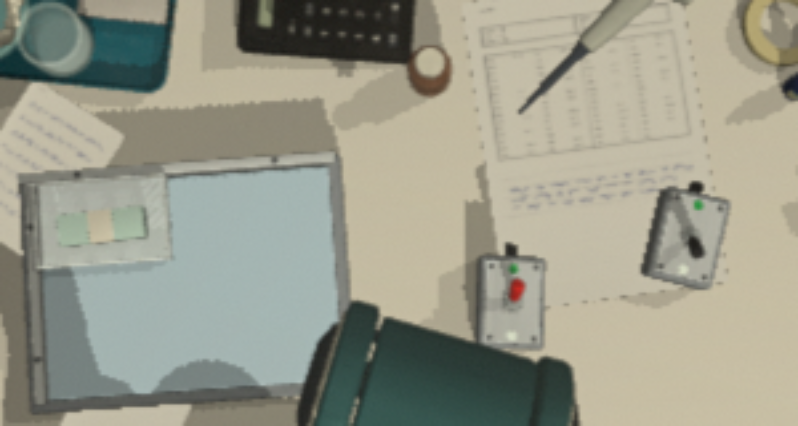

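```bash
python3 -c "
from workcell import bot; print(bot.finish_job())"
```

```text
the job is handed in; nothing more can be done
None
```

I slid the tray along the opal top into the corner, flipped the red toggle to ON, and handed the job in at about 26 s of the 58 s allowed. I got no verdict back.

- **Tray:** I pushed it with the fingertips, first to the back fence, then along the fence to the left end stop, then gave it a light second push to the fence. It stalled against the stop at about 7 N and against the fence at about 7–8 N. Both stalls came within about 1 mm of where I expected contact, and I backed off after each push.
- **Switch:** I pushed the red bat over centre with the closed fingers and pulled clear. The final scene and top pictures show it leaning to the green dot.
- **Everything else:** The last pictures show the slides still in the tray, the black toggle still OFF and the bottle where it stood. The wrist force reads about zero with the arm clear of everything.

**Checks that disagreed:**
- The early wrist-camera estimate of the plate's angle was about 0.085 rad against 0.073 from the top camera; I used the top camera's value.
- A final corner fit of the tray, made before the switch, came out 1.5 mm in x and 3 mm in y off the estimated home. I put this down to picking the inner wall edge at one corner, and relied on the contact forces and the close-up pictures instead. The top picture resolves only about 2.4 mm per pixel, so it cannot confirm flushness to better than a millimetre or two.

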